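# Gauge the jar stoppers and tip out the rejects

### The job

Sort these wooden jar stoppers with the steel gap gauge: lower each one, knob up, into the slot without forcing it; a good one passes the wide go gap and stops on the no-go step, one that will not enter or that goes right down to the foot is a reject. Stand the good ones knob up in the plywood crate and put the rejects on the steel scoop tray; when all are sorted, tip the rejects off the tray into the grey bin, set the empty tray flat on the bench again, and leave the jars and the cup as they are.

Things in the scene. Friction and masses are not known exactly. Their poses are not given: they have to be found in the camera images.
- stopper_a_mid (a point): turned beech stopper: a plug (30 mm high, about 40, 48 or 56 mm in diameter, the gauge tells which), on it a knob 26 mm in diameter and 36 mm high; 66 mm high in all, about 60 g. Starts standing on the bench, knob up. May be absent. This point: on the axis, half-way up (33 mm above the plug's underside); own z runs up through the knob
- stopper_b_mid (a point): turned beech stopper: a plug (30 mm high, about 40, 48 or 56 mm in diameter, the gauge tells which), on it a knob 26 mm in diameter and 36 mm high; 66 mm high in all, about 60 g. Starts standing on the bench, knob up. May be absent. This point: on the axis, half-way up (33 mm above the plug's underside); own z runs up through the knob
- stopper_c_mid (a point): turned beech stopper: a plug (30 mm high, about 40, 48 or 56 mm in diameter, the gauge tells which), on it a knob 26 mm in diameter and 36 mm high; 66 mm high in all, about 60 g. Starts standing on the bench, knob up. May be absent. This point: on the axis, half-way up (33 mm above the plug's underside); own z runs up through the knob
- stopper_d_mid (a point): turned beech stopper: a plug (30 mm high, about 40, 48 or 56 mm in diameter, the gauge tells which), on it a knob 26 mm in diameter and 36 mm high; 66 mm high in all, about 60 g. Starts standing on the bench, knob up. May be absent. This point: on the axis, half-way up (33 mm above the plug's underside); own z runs up through the knob
- stopper_e_mid (a point): turned beech stopper: a plug (30 mm high, about 40, 48 or 56 mm in diameter, the gauge tells which), on it a knob 26 mm in diameter and 36 mm high; 66 mm high in all, about 60 g. Starts standing on the bench, knob up. May be absent. This point: on the axis, half-way up (33 mm above the plug's underside); own z runs up through the knob
- stopper_f_mid (a point): turned beech stopper: a plug (30 mm high, about 40, 48 or 56 mm in diameter, the gauge tells which), on it a knob 26 mm in diameter and 36 mm high; 66 mm high in all, about 60 g. Starts standing on the bench, knob up. May be absent. This point: on the axis, half-way up (33 mm above the plug's underside); own z runs up through the knob
- gauge: steel gap gauge for stoppers, fixed to the bench: foot 90 x 136 x 12 mm (x, y, z), on it two jaws 60 mm long, 58 mm high over the bench. A straight slot, open at the top and at both ends, runs between them along its own x; the jaws stand to both sides in y and reach out to y = +-48 mm. Origin: on the bench, in the middle
- gauge_top (a point): middle of the slot's mouth, 58 mm above the bench, axes as the gauge. The upper slot, from 58 down to 34 mm above the bench, is the go gap, 52 mm wide, its top 6 mm flared to 64 mm. A stopper too big stays up here (plug underside about 54 mm above the bench)
- gauge_step (a point): middle of the slot at the no-go step, 34 mm above the bench: below it, down to the foot (12 mm above the bench), the slot is only 44 mm wide. Lowered with its axis over the middle, a good stopper stops with its underside here; one too small goes on down to the foot
- crate: shallow plywood crate, fixed, 76 mm along its x, 190 mm along its y, walls 6 mm thick and 30 mm high, floor 6 mm thick; room for three good stoppers side by side along y. Origin: underside centre
- tray: steel scoop tray, loose, 160 mm along its x, 130 mm along its y, about 0.3 kg: floor 3 mm, side walls 3 mm thick and 25 mm high, open in front (-x) without a lip, back wall at +x. On the back wall a wooden grip rail 16 mm thick (x), 90 mm long (y), 45 to 75 mm above the tray's underside. Origin: underside centre
- tray_grip (a point): centre of the tray's wooden grip rail: 78.5 mm behind (+x) the tray's centre, 60 mm above its underside; axes as the tray
- tray_spout (a point): middle of the tray's open front edge, 80 mm in front (-x) of its centre, 3 mm above its underside
- bin: grey open waste bin, fixed, 200 x 200 x 110 mm high, walls 5 mm. Origin: underside centre
- jar_1: bystander: sample jar of beans, 80 mm in diameter, 135 mm high with its stopper; origin: underside centre
- jar_2: bystander: another such jar
- cup: bystander: steel cup, 72 mm in diameter, 65 mm high; origin: underside centre
Mind the look-alikes: they are no part of the job. What is shaped like the tray but blue or yellow is not meant.

How it is judged (in metres and radians):
On the way, in this order (a step that is already met when the one before it is completed fails the run):
1. a stopper is tried in the gauge, knob up (first try) (((horizontal distance between stopper_a_mid and gauge_top below 0.02 m and height (world z) of stopper_a_mid below 0.097 m and angle between stopper_a_mid's own z axis and vertical below 0.2 rad) or (horizontal distance between stopper_b_mid and gauge_top below 0.02 m and height (world z) of stopper_b_mid below 0.097 m and angle between stopper_b_mid's own z axis and vertical below 0.2 rad) or (horizontal distance between stopper_c_mid and gauge_top below 0.02 m and height (world z) of stopper_c_mid below 0.097 m and angle between stopper_c_mid's own z axis and vertical below 0.2 rad) or (horizontal distance between stopper_d_mid and gauge_top below 0.02 m and height (world z) of stopper_d_mid below 0.097 m and angle between stopper_d_mid's own z axis and vertical below 0.2 rad) or (horizontal distance between stopper_e_mid and gauge_top below 0.02 m and height (world z) of stopper_e_mid below 0.097 m and angle between stopper_e_mid's own z axis and vertical below 0.2 rad) or (horizontal distance between stopper_f_mid and gauge_top below 0.02 m and height (world z) of stopper_f_mid below 0.097 m and angle between stopper_f_mid's own z axis and vertical below 0.2 rad))), for 0.1 s.
2. the gauge is clear again (horizontal distance between each of stopper_a_mid, stopper_b_mid, stopper_c_mid, stopper_d_mid, stopper_e_mid, stopper_f_mid and gauge_top above 0.08 m), for 0.1 s.
3. a stopper is tried in the gauge, knob up (second try) (((horizontal distance between stopper_a_mid and gauge_top below 0.02 m and height (world z) of stopper_a_mid below 0.097 m and angle between stopper_a_mid's own z axis and vertical below 0.2 rad) or (horizontal distance between stopper_b_mid and gauge_top below 0.02 m and height (world z) of stopper_b_mid below 0.097 m and angle between stopper_b_mid's own z axis and vertical below 0.2 rad) or (horizontal distance between stopper_c_mid and gauge_top below 0.02 m and height (world z) of stopper_c_mid below 0.097 m and angle between stopper_c_mid's own z axis and vertical below 0.2 rad) or (horizontal distance between stopper_d_mid and gauge_top below 0.02 m and height (world z) of stopper_d_mid below 0.097 m and angle between stopper_d_mid's own z axis and vertical below 0.2 rad) or (horizontal distance between stopper_e_mid and gauge_top below 0.02 m and height (world z) of stopper_e_mid below 0.097 m and angle between stopper_e_mid's own z axis and vertical below 0.2 rad) or (horizontal distance between stopper_f_mid and gauge_top below 0.02 m and height (world z) of stopper_f_mid below 0.097 m and angle between stopper_f_mid's own z axis and vertical below 0.2 rad))), for 0.1 s.
4. the gauge is clear again (all of step 2), for 0.1 s.
5. a stopper is tried in the gauge, knob up (third try) (((horizontal distance between stopper_a_mid and gauge_top below 0.02 m and height (world z) of stopper_a_mid below 0.097 m and angle between stopper_a_mid's own z axis and vertical below 0.2 rad) or (horizontal distance between stopper_b_mid and gauge_top below 0.02 m and height (world z) of stopper_b_mid below 0.097 m and angle between stopper_b_mid's own z axis and vertical below 0.2 rad) or (horizontal distance between stopper_c_mid and gauge_top below 0.02 m and height (world z) of stopper_c_mid below 0.097 m and angle between stopper_c_mid's own z axis and vertical below 0.2 rad) or (horizontal distance between stopper_d_mid and gauge_top below 0.02 m and height (world z) of stopper_d_mid below 0.097 m and angle between stopper_d_mid's own z axis and vertical below 0.2 rad) or (horizontal distance between stopper_e_mid and gauge_top below 0.02 m and height (world z) of stopper_e_mid below 0.097 m and angle between stopper_e_mid's own z axis and vertical below 0.2 rad) or (horizontal distance between stopper_f_mid and gauge_top below 0.02 m and height (world z) of stopper_f_mid below 0.097 m and angle between stopper_f_mid's own z axis and vertical below 0.2 rad))), for 0.1 s.
6. the gauge is clear again (all of step 4), for 0.1 s.
7. a stopper is tried in the gauge, knob up (fourth try) (((horizontal distance between stopper_a_mid and gauge_top below 0.02 m and height (world z) of stopper_a_mid below 0.097 m and angle between stopper_a_mid's own z axis and vertical below 0.2 rad) or (horizontal distance between stopper_b_mid and gauge_top below 0.02 m and height (world z) of stopper_b_mid below 0.097 m and angle between stopper_b_mid's own z axis and vertical below 0.2 rad) or (horizontal distance between stopper_c_mid and gauge_top below 0.02 m and height (world z) of stopper_c_mid below 0.097 m and angle between stopper_c_mid's own z axis and vertical below 0.2 rad) or (horizontal distance between stopper_d_mid and gauge_top below 0.02 m and height (world z) of stopper_d_mid below 0.097 m and angle between stopper_d_mid's own z axis and vertical below 0.2 rad) or (horizontal distance between stopper_e_mid and gauge_top below 0.02 m and height (world z) of stopper_e_mid below 0.097 m and angle between stopper_e_mid's own z axis and vertical below 0.2 rad) or (horizontal distance between stopper_f_mid and gauge_top below 0.02 m and height (world z) of stopper_f_mid below 0.097 m and angle between stopper_f_mid's own z axis and vertical below 0.2 rad))), for 0.1 s.
8. every good stopper stands in the crate and every reject is on the tray (((distance between stopper_a_c2 and stopper_a_mid between 0.021 and 0.0247 m and x of stopper_a_mid in the frame of crate between -0.034 and 0.034 m and y of stopper_a_mid in the frame of crate between -0.09 and 0.09 m and z of stopper_a_mid in the frame of crate between 0 and 0.06 m and angle between stopper_a_mid's own z axis and vertical below 0.2 rad) or (not (distance between stopper_a_c2 and stopper_a_mid between 0.021 and 0.0247 m) and x of stopper_a_mid in the frame of tray between -0.085 and 0.085 m and y of stopper_a_mid in the frame of tray between -0.065 and 0.065 m and z of stopper_a_mid in the frame of tray between 0 and 0.09 m)) and ((distance between stopper_b_c2 and stopper_b_mid between 0.021 and 0.0247 m and x of stopper_b_mid in the frame of crate between -0.034 and 0.034 m and y of stopper_b_mid in the frame of crate between -0.09 and 0.09 m and z of stopper_b_mid in the frame of crate between 0 and 0.06 m and angle between stopper_b_mid's own z axis and vertical below 0.2 rad) or (not (distance between stopper_b_c2 and stopper_b_mid between 0.021 and 0.0247 m) and x of stopper_b_mid in the frame of tray between -0.085 and 0.085 m and y of stopper_b_mid in the frame of tray between -0.065 and 0.065 m and z of stopper_b_mid in the frame of tray between 0 and 0.09 m)) and ((distance between stopper_c_c2 and stopper_c_mid between 0.021 and 0.0247 m and x of stopper_c_mid in the frame of crate between -0.034 and 0.034 m and y of stopper_c_mid in the frame of crate between -0.09 and 0.09 m and z of stopper_c_mid in the frame of crate between 0 and 0.06 m and angle between stopper_c_mid's own z axis and vertical below 0.2 rad) or (not (distance between stopper_c_c2 and stopper_c_mid between 0.021 and 0.0247 m) and x of stopper_c_mid in the frame of tray between -0.085 and 0.085 m and y of stopper_c_mid in the frame of tray between -0.065 and 0.065 m and z of stopper_c_mid in the frame of tray between 0 and 0.09 m)) and ((distance between stopper_d_c2 and stopper_d_mid between 0.021 and 0.0247 m and x of stopper_d_mid in the frame of crate between -0.034 and 0.034 m and y of stopper_d_mid in the frame of crate between -0.09 and 0.09 m and z of stopper_d_mid in the frame of crate between 0 and 0.06 m and angle between stopper_d_mid's own z axis and vertical below 0.2 rad) or (not (distance between stopper_d_c2 and stopper_d_mid between 0.021 and 0.0247 m) and x of stopper_d_mid in the frame of tray between -0.085 and 0.085 m and y of stopper_d_mid in the frame of tray between -0.065 and 0.065 m and z of stopper_d_mid in the frame of tray between 0 and 0.09 m)) and ((distance between stopper_e_c2 and stopper_e_mid between 0.021 and 0.0247 m and x of stopper_e_mid in the frame of crate between -0.034 and 0.034 m and y of stopper_e_mid in the frame of crate between -0.09 and 0.09 m and z of stopper_e_mid in the frame of crate between 0 and 0.06 m and angle between stopper_e_mid's own z axis and vertical below 0.2 rad) or (not (distance between stopper_e_c2 and stopper_e_mid between 0.021 and 0.0247 m) and x of stopper_e_mid in the frame of tray between -0.085 and 0.085 m and y of stopper_e_mid in the frame of tray between -0.065 and 0.065 m and z of stopper_e_mid in the frame of tray between 0 and 0.09 m)) and ((distance between stopper_f_c2 and stopper_f_mid between 0.021 and 0.0247 m and x of stopper_f_mid in the frame of crate between -0.034 and 0.034 m and y of stopper_f_mid in the frame of crate between -0.09 and 0.09 m and z of stopper_f_mid in the frame of crate between 0 and 0.06 m and angle between stopper_f_mid's own z axis and vertical below 0.2 rad) or (not (distance between stopper_f_c2 and stopper_f_mid between 0.021 and 0.0247 m) and x of stopper_f_mid in the frame of tray between -0.085 and 0.085 m and y of stopper_f_mid in the frame of tray between -0.065 and 0.065 m and z of stopper_f_mid in the frame of tray between 0 and 0.09 m))), for 0.3 s.
9. the tray is tipped over the bin and rejects have slid off it into the bin (angle between tray's own z axis and vertical above 0.35 rad and horizontal distance between tray_spout and bin below 0.16 m and ((x of stopper_a_mid in the frame of bin between -0.1 and 0.1 m and y of stopper_a_mid in the frame of bin between -0.1 and 0.1 m and z of stopper_a_mid in the frame of bin between 0 and 0.11 m) or (x of stopper_b_mid in the frame of bin between -0.1 and 0.1 m and y of stopper_b_mid in the frame of bin between -0.1 and 0.1 m and z of stopper_b_mid in the frame of bin between 0 and 0.11 m) or (x of stopper_c_mid in the frame of bin between -0.1 and 0.1 m and y of stopper_c_mid in the frame of bin between -0.1 and 0.1 m and z of stopper_c_mid in the frame of bin between 0 and 0.11 m) or (x of stopper_d_mid in the frame of bin between -0.1 and 0.1 m and y of stopper_d_mid in the frame of bin between -0.1 and 0.1 m and z of stopper_d_mid in the frame of bin between 0 and 0.11 m) or (x of stopper_e_mid in the frame of bin between -0.1 and 0.1 m and y of stopper_e_mid in the frame of bin between -0.1 and 0.1 m and z of stopper_e_mid in the frame of bin between 0 and 0.11 m) or (x of stopper_f_mid in the frame of bin between -0.1 and 0.1 m and y of stopper_f_mid in the frame of bin between -0.1 and 0.1 m and z of stopper_f_mid in the frame of bin between 0 and 0.11 m))), for 0.05 s.
At the end, for the whole second after the job is handed in: every good stopper stands knob up (within 0.2 rad) in the crate, every reject (too big or too small) lies in the bin, and the tray lies flat and still on the bench (within 0.06 rad and 8 mm) (((distance between stopper_a_c2 and stopper_a_mid between 0.021 and 0.0247 m and x of stopper_a_mid in the frame of crate between -0.034 and 0.034 m and y of stopper_a_mid in the frame of crate between -0.09 and 0.09 m and z of stopper_a_mid in the frame of crate between 0 and 0.06 m and angle between stopper_a_mid's own z axis and vertical below 0.2 rad) or (not (distance between stopper_a_c2 and stopper_a_mid between 0.021 and 0.0247 m) and x of stopper_a_mid in the frame of bin between -0.1 and 0.1 m and y of stopper_a_mid in the frame of bin between -0.1 and 0.1 m and z of stopper_a_mid in the frame of bin between 0 and 0.11 m)) and ((distance between stopper_b_c2 and stopper_b_mid between 0.021 and 0.0247 m and x of stopper_b_mid in the frame of crate between -0.034 and 0.034 m and y of stopper_b_mid in the frame of crate between -0.09 and 0.09 m and z of stopper_b_mid in the frame of crate between 0 and 0.06 m and angle between stopper_b_mid's own z axis and vertical below 0.2 rad) or (not (distance between stopper_b_c2 and stopper_b_mid between 0.021 and 0.0247 m) and x of stopper_b_mid in the frame of bin between -0.1 and 0.1 m and y of stopper_b_mid in the frame of bin between -0.1 and 0.1 m and z of stopper_b_mid in the frame of bin between 0 and 0.11 m)) and ((distance between stopper_c_c2 and stopper_c_mid between 0.021 and 0.0247 m and x of stopper_c_mid in the frame of crate between -0.034 and 0.034 m and y of stopper_c_mid in the frame of crate between -0.09 and 0.09 m and z of stopper_c_mid in the frame of crate between 0 and 0.06 m and angle between stopper_c_mid's own z axis and vertical below 0.2 rad) or (not (distance between stopper_c_c2 and stopper_c_mid between 0.021 and 0.0247 m) and x of stopper_c_mid in the frame of bin between -0.1 and 0.1 m and y of stopper_c_mid in the frame of bin between -0.1 and 0.1 m and z of stopper_c_mid in the frame of bin between 0 and 0.11 m)) and ((distance between stopper_d_c2 and stopper_d_mid between 0.021 and 0.0247 m and x of stopper_d_mid in the frame of crate between -0.034 and 0.034 m and y of stopper_d_mid in the frame of crate between -0.09 and 0.09 m and z of stopper_d_mid in the frame of crate between 0 and 0.06 m and angle between stopper_d_mid's own z axis and vertical below 0.2 rad) or (not (distance between stopper_d_c2 and stopper_d_mid between 0.021 and 0.0247 m) and x of stopper_d_mid in the frame of bin between -0.1 and 0.1 m and y of stopper_d_mid in the frame of bin between -0.1 and 0.1 m and z of stopper_d_mid in the frame of bin between 0 and 0.11 m)) and ((distance between stopper_e_c2 and stopper_e_mid between 0.021 and 0.0247 m and x of stopper_e_mid in the frame of crate between -0.034 and 0.034 m and y of stopper_e_mid in the frame of crate between -0.09 and 0.09 m and z of stopper_e_mid in the frame of crate between 0 and 0.06 m and angle between stopper_e_mid's own z axis and vertical below 0.2 rad) or (not (distance between stopper_e_c2 and stopper_e_mid between 0.021 and 0.0247 m) and x of stopper_e_mid in the frame of bin between -0.1 and 0.1 m and y of stopper_e_mid in the frame of bin between -0.1 and 0.1 m and z of stopper_e_mid in the frame of bin between 0 and 0.11 m)) and ((distance between stopper_f_c2 and stopper_f_mid between 0.021 and 0.0247 m and x of stopper_f_mid in the frame of crate between -0.034 and 0.034 m and y of stopper_f_mid in the frame of crate between -0.09 and 0.09 m and z of stopper_f_mid in the frame of crate between 0 and 0.06 m and angle between stopper_f_mid's own z axis and vertical below 0.2 rad) or (not (distance between stopper_f_c2 and stopper_f_mid between 0.021 and 0.0247 m) and x of stopper_f_mid in the frame of bin between -0.1 and 0.1 m and y of stopper_f_mid in the frame of bin between -0.1 and 0.1 m and z of stopper_f_mid in the frame of bin between 0 and 0.11 m)) and angle between tray's own z axis and vertical below 0.06 rad and height (world z) of tray below 0.008 m and linear speed of tray below 0.02 m/s); the robot touches nothing.
It fails at once if a jar or the cup is pushed more than 40 mm or tipped (distance of any of jar_1, jar_2, cup from where it was at the start of the episode above 0.04 m or angle between any of jar_1, jar_2, cup's own z axis and vertical above 0.4 rad).
It fails at once if the gauge is forced (more than 100 N) (contact force between gauge and anything else above 100 N).
Of stopper_a, stopper_b, stopper_c, stopper_d, stopper_e, stopper_f only 4 to 6 are there at a start; the rules pass over those that are not, and their reading is None.
At some moment in a run one of stopper_a, stopper_b, stopper_c, stopper_d, stopper_e, stopper_f may be knocked a few centimetres aside while the robot is not near it.
It also fails if it takes over 210 s, if anything falls off the work surface, if the arm or the gripper's body presses on something with over 40 N, if the wrist force passes 120 N, or if a joint passes its speed limit or range.

### The arm

A 6-joint arm with a two-finger parallel gripper is mounted at the origin on the work surface. World frame = base frame: x ahead of the robot, y to its left, z up, the work surface at z = 0. Lengths are in m, angles in degrees, forces in N, time in s.
With the tool pointing down it reaches from about 0.35 to 0.775 m from the base axis. Payload 5.5 kg.
Tool frame: the origin (TCP) lies midway between the tips of the shut fingers; the grasp point (between the pads) lies 19 mm behind it; z points along the fingers, y is the direction in which the jaws open and shut (so a half turn about z gives the same grasp; the last joint's range is limited). The gripper opens to 85 mm and grips with 20 to 120 N. Pads are 22 mm wide; open, the fingers measure 114 mm over their backs; the gripper's body (76 mm by 85 mm) begins 54 mm behind the grasp point. The pads swing forward as they close: fully open they stand 13 mm farther back than shut.
Start: joints at [-78.701, 17.945, 2.641, 74.691, 0, 82.002], TCP at [0.19, -0.543, 0.231] pointing down, gripper open.
Joint ranges: [-158.12, 158.12], [-49.38, 96.58], [-58.88, 72.47], [-126.05, 133.96], [-84.25, 85.87], [-180, 180]. Speed limits (degrees/s): [147.25, 147.25, 180, 180, 180, 180].

### API

Orientations are given as a 3x3 rotation matrix whose columns are the frame's x, y, z axes.
In Python, from bench import get_obs, read_camera, finish_job, silhouettes gives the robot as it stands.
- The arm moves only by the tool apply_moves, never from a script. Its argument "increments" is one flat list of numbers, 7 for each row, row after row: the opening, from 0 (shut) to 1 (fully open), then the shift along the tool's x, y, z in m, then the turn, a rotation vector about the tool's x, y, z in degrees. A call has exactly 8 rows; each row shifts and turns the commanded pose from where the row before left it, along the tool's axes as they then stand; what a row does not reach is not made up. A row lasts 1/12 s, in which the tool goes at most 41.7 mm and 7.16 degrees, less where a joint would pass 70% of its speed; a pose out of reach is approached as far as the arm can. A call is refused whole if a number of a shift passes 0.0417 or a number of a turn 7.16, either way. A call with a gripper value outside its range is refused whole. The fingers move at their own pace and stop on an object; "grip_force" is the grip in N (left out, the last holds). Time passes only in rows, so rows that do not move let the fingers close, or fill a call up. It gives the time, the measured TCP pose, the force and the opening at its end, in the units of the state.
- get_obs(): the state, without advancing time (a new reading comes with each control period).
- read_camera(name): name is "scene" or "top" or "wrist"; returns a dict with "frame" (480x640x3 uint8, blue, green, red), "camera_matrix" (3x3 intrinsics, pixels), "extrinsics" (4x4, takes a point from world to camera coordinates). Camera axes: x right, y up, looking along -z (the intrinsics and any distortion apply to the point x, -y, -z); pixel columns grow to the right and rows downward; lengths in m; the calibration is good to about 2 mm. A picture is of the moment at which its call begins. There is no depth.
- finish_job(): hands the job in, once; it reports no verdict.
Trained networks look in the newest picture that a camera, given by its name, has taken for a name from the list of things; names that differ only in an ending like _2 or _b are one class to them, and where a whole thing is asked for, a point or a joint stands for the part that bears it (a point fixed in the world has none). Each returns a list of dicts, best first, with "p" (0 to 1); they miss things now and then, are a little off and sometimes report something else, mostly with a low value. They report only what shows in the picture. A call takes as long as a camera call. They do not tell look-alikes from the thing itself.
- silhouettes(camera, target): "mask" (480x640 bool, what is visible of it) and "point" ([column, row] in pixels, amid what is visible of it).
The state is a dict: "t": time; "joint_positions": joint angles; "joint_velocities": joint speeds; "joint_torque": joint torques, N m; "tool_pos": TCP position; "tool_rot": TCP orientation; "wrist_force": force on the tool from outside, world axes, zero at the start; "wrist_torque": the same for the moment, N m; "opening": finger opening in m.
Only numpy, scipy, OpenCV 4.12 (cv2) and the standard library are available. Lean on these libraries where they do the work, as an engineer would, in place of code of your own. Each camera call takes 0.05 s, during which the arm holds its last target.

## Working session

There is one attempt and no reset: what is moved stays moved. The work goes in short steps, Python scripts to look and compute and a tool call to move; the robot and the scene stay as the last step left them, time stands still between calls to the robot, and variables do not carry over. Pictures are saved under pics/ and viewed, and the job is handed in when it is done.

Besides the shell and the picture viewer there is one more tool, called after ">>>" by a JSON object that holds its "fn" and its "kwargs". apply_moves: Moves the arm, as the interface text tells. Its arguments: {"type":"object","properties":{"increments":{"type":"array","items":{"type":"number"}},"grip_force":{"type":"number"}},"required":["increments"]}

```bash
ls; mkdir -p pics; python3 - <<'E'
from bench import *
import cv2,json
for n in ["scene","top","wrist"]:
    c=read_camera(n); cv2.imwrite(f"pics/{n}0.png",c["frame"]); print(n,c["camera_matrix"],c["extrinsics"],[k for k in c])
print(get_obs())
E
```

```text
pics
scene [[609.12232802   0.         316.19059445]
 [  0.         609.12232802 243.22976898]
 [  0.           0.           1.        ]] [[ 0.42797286  0.9036581  -0.01553253 -0.24362828]
 [-0.69108411  0.33827649  0.63872667  0.2579169 ]
 [ 0.58244483 -0.2626234   0.76927692 -1.81693904]
 [ 0.          0.          0.          1.        ]] ['frame', 'camera_matrix', 'extrinsics']
top [[470.25483771   0.         311.84244179]
 [  0.         470.25483771 236.17383933]
 [  0.           0.           1.        ]] [[ 0.02176446 -0.99944873 -0.02507091  0.0659888 ]
 [ 0.9897791   0.01800521  0.1414678  -0.50690662]
 [-0.1409384  -0.02789363  0.98962534 -1.1476537 ]
 [ 0.          0.          0.          1.        ]] ['frame', 'camera_matrix', 'extrinsics']
wrist [[389.59759361   0.         317.34303497]
 [  0.         389.59759361 243.85223862]
 [  0.           0.           1.        ]] [[ 0.33015351 -0.94392437 -0.00233336 -0.57346649]
 [ 0.89393254  0.31345993 -0.32035526  0.0417264 ]
 [ 0.30312256  0.10368055  0.9472946  -0.38214698]
 [ 0.          0.          0.          1.        ]] ['frame', 'camera_matrix', 'extrinsics']
{'t': 0.15, 'joint_positions': array([-7.87023377e+01,  1.79822319e+01,  2.59283284e+00,  7.46903895e+01,
        2.15816813e-05,  8.20022340e+01]), 'joint_velocities': array([-0.0671531 , -0.12527942,  0.26154297, -0.03752358,  0.03587133,
        0.0306911 ]), 'joint_torque': array([ 1.97573834e-03, -4.81064630e+01,  2.98815483e+01,  1.39732560e-02,
       -1.03556913e-04, -1.53019067e-05]), 'tool_pos': array([ 0.18992659, -0.54233217,  0.23060715]), 'tool_rot': array([[ 9.43827347e-01,  3.30438897e-01, -2.72444130e-04],
       [ 3.30438953e-01, -9.43826379e-01,  1.36566196e-03],
       [ 1.94127875e-04, -1.37897526e-03, -9.99999030e-01]]), 'wrist_force': array([-0.43885639,  0.24076295, -0.45197829]), 'wrist_torque': array([ 0.01760628, -0.03840465,  0.00736057]), 'opening': 0.08510241074516228}
```

View pics/scene0.png

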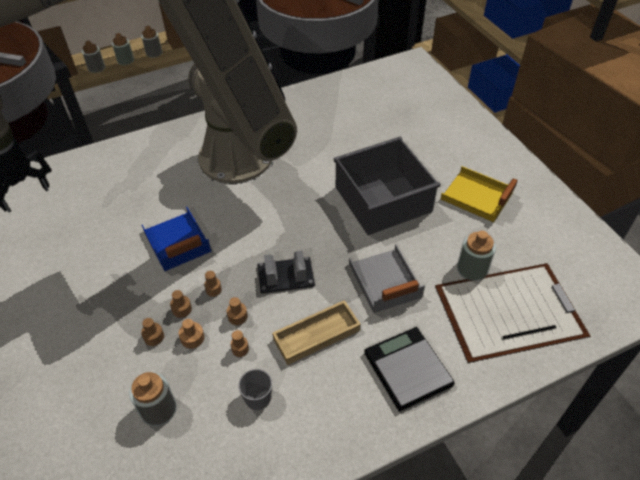

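View pics/top0.png

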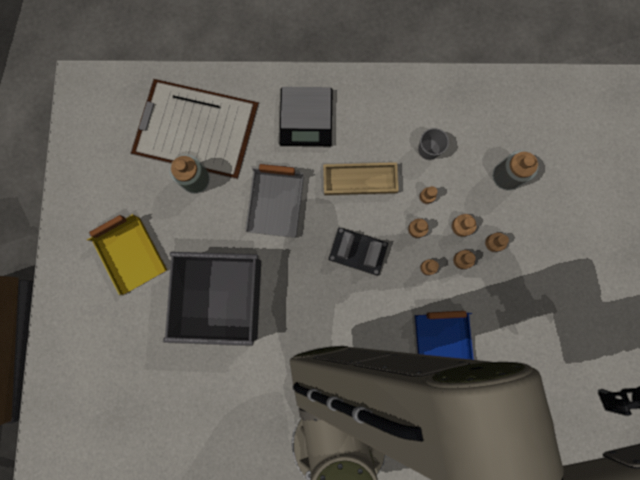

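View pics/wrist0.png

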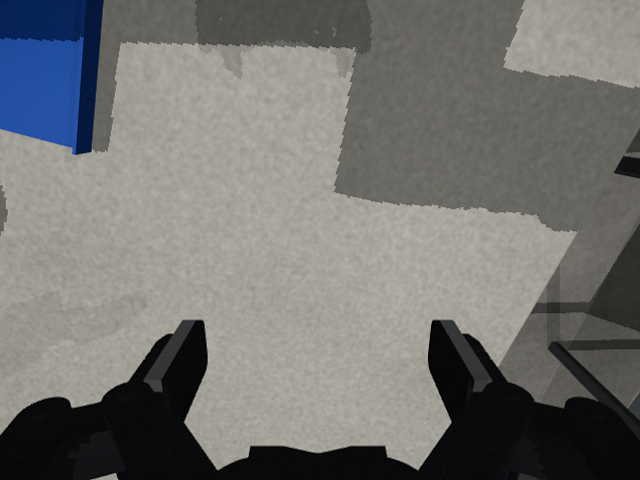

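```bash
cat > h.py <<'E'
from bench import *
import numpy as np, cv2
from scipy.optimize import minimize
def cam(n):
    c=read_camera(n); return c
def proj(c,P):
    P=np.atleast_2d(P); E=c["extrinsics"]; q=P@E[:3,:3].T+E[:3,3]
    q=q*[1,-1,-1]; u=q@np.asarray(c["camera_matrix"]).T
    return u[:,:2]/u[:,2:]
def onplane(c,uv,z):
    K=np.asarray(c["camera_matrix"]);E=c["extrinsics"];R=E[:3,:3]
    d=np.linalg.inv(K)@[uv[0],uv[1],1]; d=R.T@(d*[1,-1,-1]); o=-R.T@E[:3,3]
    return o+d*(z-o[2])/d[2]
def circ(x,y,z,r,n=24):
    a=np.linspace(0,2*np.pi,n,endpoint=False); return np.c_[x+r*np.cos(a),y+r*np.sin(a),np.full(n,z)]
def box(cx,cy,yaw,x0,x1,y0,y1,z0,z1):
    P=np.array([[x,y,z] for x in(x0,x1) for y in(y0,y1) for z in(z0,z1)])
    c,s=np.cos(yaw),np.sin(yaw); return np.c_[cx+c*P[:,0]-s*P[:,1],cy+s*P[:,0]+c*P[:,1],P[:,2]]
S=4
def render(c,hulls):
    m=np.zeros((480*S,640*S),np.uint8)
    for h in hulls:
        p=(proj(c,h)+0.5)*S
        cv2.fillConvexPoly(m,cv2.convexHull(p.astype(np.float32)).astype(np.int32),1)
    return cv2.resize(m.astype(np.float32),(640,480),interpolation=cv2.INTER_AREA)
def iou(a,b): return np.minimum(a,b).sum()/max(1e-6,np.maximum(a,b).sum())
def stop(x,y,d,z=0): return [np.r_[circ(x,y,z,d/2),circ(x,y,z+.03,d/2)],np.r_[circ(x,y,z+.03,.009),circ(x,y,z+.066,.013)]]
def fit(cms,model,p0,step):
    p0=np.array(p0,float); step=np.array(step,float)
    def f(q):
        p=p0+q*step; return -sum(iou(render(c,model(p)),m) for c,m in cms)
    n=len(p0); sim=np.vstack([np.zeros(n),np.eye(n)])
    r=minimize(f,np.zeros(n),method="Nelder-Mead",options=dict(initial_simplex=sim,maxfev=160,xatol=.02,fatol=1e-4))
    return p0+r.x*step,-r.fun/len(cms)
E
cat > m1.py <<'E'
from h import *
import pickle
D={}
for n in ["top","scene"]:
    c=cam(n); D[n]=dict(c=c)
    for t in ["stopper_a_mid","gauge","crate","tray","bin","jar_1","cup"]:
        D[n][t]=silhouettes(n,t)
        print(n,t,[(round(float(s["p"]),2),[round(float(v)) for v in s["point"]],int(s["mask"].sum())) for s in D[n][t]])
pickle.dump(D,open("d1.pkl","wb"))
E
python3 m1.py
```

```text
top stopper_a_mid [(0.75, [426, 194], 258)]
top gauge [(0.56, [359, 252], 1865)]
top crate [(0.6, [360, 180], 2344)]
top tray [(0.94, [275, 201], 3577), (0.63, [125, 254], 3834), (0.59, [444, 332], 2329)]
top bin [(0.7, [215, 298], 8324), (0.29, [361, 179], 2307)]
top jar_1 [(0.96, [187, 174], 1129), (0.8, [511, 169], 1315)]
top cup [(0.88, [434, 143], 708)]
scene stopper_a_mid [(0.91, [237, 344], 389)]
scene gauge [(0.69, [291, 274], 1729)]
scene crate [(0.66, [315, 333], 2799)]
scene tray [(0.96, [388, 281], 2948), (0.73, [478, 191], 2314), (0.71, [177, 240], 2411)]
scene bin [(0.6, [384, 185], 6902), (0.25, [258, 387], 1116)]
scene jar_1 [(0.91, [478, 258], 1469), (0.86, [155, 400], 1932)]
scene cup [(0.79, [256, 391], 1143), (0.5, [317, 331], 2807)]
```

```bash
cat > m2.py <<'E'
from h import *
import pickle
D=pickle.load(open("d1.pkl","rb"))
for n in ["top","scene"]:
    f=D[n]["c"]["frame"]; hsv=cv2.cvtColor(f,cv2.COLOR_BGR2HSV)
    m=((hsv[...,0]<16)&(hsv[...,1]>95)&(hsv[...,2]>50)).astype(np.uint8)
    k,l,s,ce=cv2.connectedComponentsWithStats(m)
    for i in range(1,k):
        if 80<s[i,4]<900: print(n,i,ce[i].round(1),s[i])
    D[n]["col"]=l
T=D["top"]["c"]
for name,uv,z in [("crate",(360,180),.01),("gauge",(360,250),.03),("tray",(276,201),.003),("bin",(213,298),.05)]:
    print(name,onplane(T,uv,z).round(3))
pickle.dump(D,open("d1.pkl","wb"))
E
python3 m2.py
```

```text
top 6 [228.7  98.5] [183  86  75  30 177]
top 15 [137.1 145. ] [132 130  18  27 103]
top 16 [241. 155.] [232 130  18  48 186]
top 17 [523.4 164.1] [510 152  28  25 535]
top 20 [182.7 167.7] [158 156  39  25 504]
top 21 [276.4 168.8] [259 164  36  10 241]
top 22 [428.2 194.5] [420 187  17  16 211]
top 23 [106.  225.4] [ 90 215  33  22 214]
top 24 [463.9 224.8] [452 214  24  22 409]
top 25 [418.2 227.7] [409 219  19  19 279]
top 26 [496.6 241.7] [486 233  23  18 316]
top 27 [464.2 259.1] [454 250  21  19 307]
top 28 [429.2 266.8] [421 260  18  15 209]
top 29 [447.3 314.3] [429 311  37   8 220]
scene 38 [20.6 53. ] [  0  22  39  61 642]
scene 52 [148.5  32. ] [143  26  12  12  90]
scene 85 [119.2  39.7] [114  34  12  11  88]
scene 99 [89.5 47.1] [84 41 12 12 89]
scene 410 [576.  148.4] [529 112  86  65 499]
scene 449 [575.4 127.5] [568 118  16  19  83]
scene 710 [507.7 191.3] [500 179  17  27 175]
scene 788 [479.9 242.1] [467 231  26  23 429]
scene 789 [182.4 244.7] [166 236  34  19 237]
scene 793 [532.5 271.8] [486 264  72  20 146]
scene 794 [212.  283.9] [205 271  16  25 277]
scene 795 [399.6 289.5] [383 280  35  21 349]
scene 797 [499.2 333.1] [436 284 153  78 873]
scene 798 [179.8 304. ] [171 291  20  26 358]
scene 799 [236.2 311.5] [227 298  20  27 382]
scene 801 [151.4 331.6] [142 318  21  28 394]
scene 802 [190.6 333.5] [179 319  25  29 517]
scene 806 [238.7 343.7] [231 331  17  26 313]
scene 809 [147. 387.] [132 373  31  29 691]
crate [ 0.66  -0.046  0.01 ]
gauge [ 0.474 -0.046  0.03 ]
tray [0.602 0.173 0.003]
bin [0.346 0.315 0.05 ]
```

```bash
python3 - <<'E'
import cv2
a=cv2.imread("pics/top0.png")[170:290,310:540]; cv2.imwrite("pics/tc.png",cv2.resize(a,None,fx=3.4,fy=3.4,interpolation=cv2.INTER_CUBIC))
a=cv2.imread("pics/scene0.png")[225:425,120:430]; cv2.imwrite("pics/sc.png",cv2.resize(a,None,fx=2.5,fy=2.5,interpolation=cv2.INTER_CUBIC))
E
```

```text
(no output)
```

View pics/tc.png

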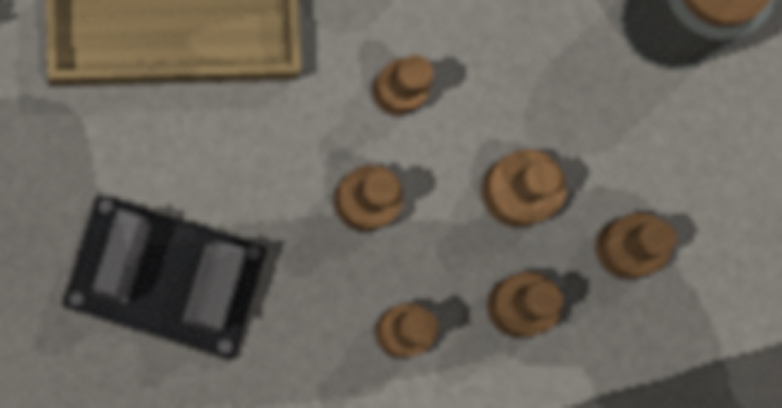

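View pics/sc.png

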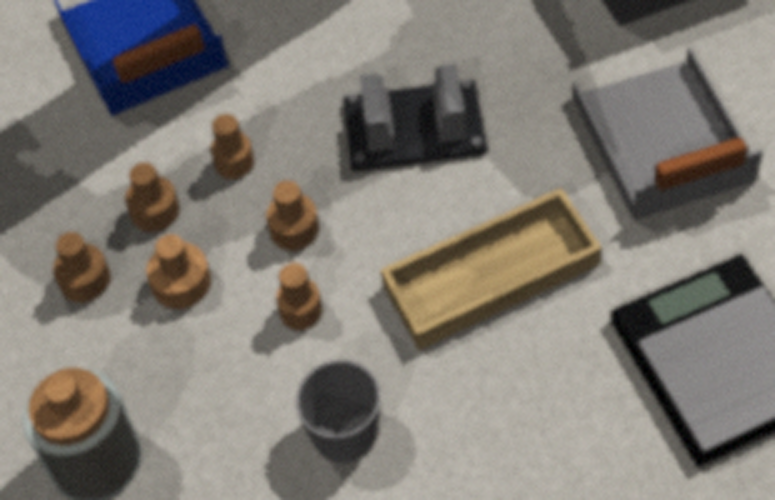

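```bash
cat > m3.py <<'E'
from h import *
import pickle
D=pickle.load(open("d1.pkl","rb")); T,Sc=D["top"],D["scene"]
pairs=[("1",22,806),("2",25,799),("3",24,802),("4",26,801),("5",27,798),("6",28,794)]
for nm,a,b in pairs:
    ma=(T["col"]==a).astype(np.float32); mb=(Sc["col"]==b).astype(np.float32)
    v,u=np.argwhere(ma).mean(0); p=onplane(T["c"],(u,v),.03)
    cms=[(T["c"],ma),(Sc["c"],mb)]
    r=[fit([q],lambda p:stop(*p),[p[0],p[1],.048],[.008,.008,.008]) for q in cms]
    R=fit(cms,lambda p:stop(*p),[p[0],p[1],.048],[.008,.008,.008])
    print("st",nm,"both",(R[0]*1e3).round(1),round(R[1],3),[((q[0]*1e3).round(1),round(q[1],3)) for q in r])
def gm(p): 
    x,y,w=p; return [box(x,y,w,-.045,.045,-.068,.068,0,.012),box(x,y,w,-.03,.03,.026,.048,.012,.058),box(x,y,w,-.03,.03,-.048,-.026,.012,.058)]
def cm(p): x,y,w=p; return [box(x,y,w,-.038,.038,-.095,.095,0,.03)]
def tm(p):
    x,y,w=p; return [box(x,y,w,-.08,.08,-.065,.065,0,.003),box(x,y,w,-.08,.08,-.065,-.062,0,.025),box(x,y,w,-.08,.08,.062,.065,0,.025),box(x,y,w,.077,.08,-.065,.065,0,.025),box(x,y,w,.0705,.0865,-.045,.045,.045,.075)]
def bm(p): x,y,w=p; return [box(x,y,w,-.1,.1,-.1,.1,0,.11)]
for nm,mod,p0 in [("gauge",gm,[.474,-.046,-.28]),("crate",cm,[.66,-.046,0.]),("tray",tm,[.602,.173,-.08]),("bin",bm,[.346,.315,0])]:
    cms=[(Q["c"],Q[nm][0]["mask"].astype(np.float32)) for Q in (T,Sc)]
    r=[fit([q],mod,p0,[.01,.01,.1]) for q in cms]; R=fit(cms,mod,p0,[.01,.01,.1])
    print(nm,R[0].round(4),round(R[1],3),[(q[0].round(4),round(q[1],3)) for q in r])
E
python3 m3.py
```

```text
st 1 both [ 619.6 -218.1   34.4] 0.869 [(array([ 620.4, -218.5,   35. ]), np.float64(0.887)), (array([ 619.2, -217.4,   34.9]), np.float64(0.863))]
st 2 both [ 535.2 -193.1   42.1] 0.89 [(array([ 535. , -194. ,   43.6]), np.float64(0.941)), (array([ 533.6, -191.5,   42.8]), np.float64(0.893))]
st 3 both [ 543.8 -308.4   51.3] 0.889 [(array([ 544.8, -310.5,   52.3]), np.float64(0.95)), (array([ 542.3, -307.6,   51.6]), np.float64(0.906))]
st 4 both [ 501.9 -388.8   41.5] 0.869 [(array([ 502.5, -390.5,   43.1]), np.float64(0.917)), (array([ 500.5, -387.8,   41.5]), np.float64(0.852))]
st 5 both [ 456.7 -307.    42.6] 0.853 [(array([ 456.5, -308.1,   43.3]), np.float64(0.924)), (array([ 454.7, -305.5,   42.4]), np.float64(0.837))]
st 6 both [ 435.  -218.7   34.3] 0.865 [(array([ 435.2, -220. ,   35.6]), np.float64(0.925)), (array([ 434.6, -217.4,   34.5]), np.float64(0.841))]
gauge [ 0.4728 -0.0399 -0.2977] 0.941 [(array([ 0.4725, -0.0407, -0.2821]), np.float64(0.966)), (array([ 0.4732, -0.039 , -0.293 ]), np.float64(0.92))]
crate [ 0.661  -0.0438  0.0479] 0.956 [(array([ 0.6613, -0.044 ,  0.047 ]), np.float64(0.972)), (array([ 0.6611, -0.0422,  0.0475]), np.float64(0.947))]
tray [ 0.5925  0.1774 -0.0931] 0.961 [(array([ 0.5912,  0.1766, -0.0874]), np.float64(0.964)), (array([ 0.5932,  0.1781, -0.098 ]), np.float64(0.964))]
bin [ 0.3456  0.3101 -0.0156] 0.961 [(array([ 0.3467,  0.3093, -0.0113]), np.float64(0.948)), (array([ 0.3459,  0.3109, -0.0139]), np.float64(0.979))]
```

>>> {"fn": "apply_moves", "kwargs": {"increments": [0.7,0,0,0,0,0,-6.75,0.7,0,0,0,0,0,-6.75,0.7,0,0,0,0,0,-6.75,0.7,0,0,0,0,0,-6.75,0.7,0,0,0,0,0,-6.75,0.7,0,0,0,0,0,-6.75,0.7,0,0,0,0,0,-6.75,0.7,0,0,0,0,0,-6.75], "grip_force": 30}}

```text
t: 1.62
tool_pos: [0.19, -0.5428, 0.2313]
tool_rot: [[0.282, 0.959, 0.0], [0.959, -0.282, -0.0], [-0.0, 0.0, -1.0]]
wrist_force: [-0.1, -0.3, -0.2]
opening: 0.0594
```

```bash
cat > go.py <<'E'
import sys
from h import *
o=get_obs(); R=o["tool_rot"]; t=np.array([float(v) for v in sys.argv[1:4]])
d=R.T@(t-o["tool_pos"]); print("pos",o["tool_pos"].round(4),"psi",round(np.degrees(np.arctan2(R[1,1],R[0,1])),2),"t",round(o["t"],1),"open",round(o["opening"],4),"F",o["wrist_force"].round(1))
print("tool d",d.round(4),"per8",(d/8).round(5),"norm rows",round(np.linalg.norm(d)/.0417,1))
E
python3 go.py .435 -.219 .13
```

```text
pos [ 0.19   -0.5428  0.2313] psi -16.37 t 1.6 open 0.0594 F [-0.1 -0.3 -0.2]
tool d [0.3797 0.1438 0.1013] per8 [0.04746 0.01798 0.01266] norm rows 10.0
```

>>> {"fn": "apply_moves", "kwargs": {"increments": [0.7,0.035,0.0132,0.009,0,0,0,0.7,0.035,0.0132,0.009,0,0,0,0.7,0.035,0.0132,0.009,0,0,0,0.7,0.035,0.0132,0.009,0,0,0,0.7,0.035,0.0132,0.009,0,0,0,0.7,0.035,0.0132,0.009,0,0,0,0.7,0.035,0.0132,0.009,0,0,0,0.7,0.035,0.0132,0.009,0,0,0]}}

```text
t: 2.28
tool_pos: [0.3725, -0.3034, 0.1592]
tool_rot: [[0.288, 0.958, 0.001], [0.958, -0.288, -0.001], [-0.0, 0.001, -1.0]]
wrist_force: [0.4, -0.9, 0.4]
opening: 0.0597
```

>>> {"fn": "apply_moves", "kwargs": {"increments": [0.7,0.035,0.0132,0.009,0,0,0,0.7,0.035,0.0132,0.009,0,0,0,0.7,0.03,0.012,0.011,0,0,0,0.7,0,0,0,0,0,0,0.7,0,0,0,0,0,0,0.7,0,0,0,0,0,0,0.7,0,0,0,0,0,0,0.7,0,0,0,0,0,0]}}

```text
t: 2.95
tool_pos: [0.4369, -0.2214, 0.1308]
tool_rot: [[0.289, 0.957, 0.001], [0.957, -0.289, -0.001], [-0.001, 0.001, -1.0]]
wrist_force: [-0.1, -0.9, -0.8]
opening: 0.0595
```

```bash
python3 go.py .435 -.219 .036; python3 - <<'E'
from h import *
c=cam("wrist"); f=c["frame"].copy(); 
for d in (.04,):
  for h in stop(.435,-.2187,d): cv2.polylines(f,[cv2.convexHull(proj(c,h).astype(np.float32)).astype(int)],True,(0,255,0),1)
cv2.imwrite("pics/w1.png",f)
E
```

```text
pos [ 0.4369 -0.2214  0.1308] psi -16.82 t 3.0 open 0.0595 F [-0.1 -0.9 -0.8]
tool d [ 0.0018 -0.0026  0.0948] per8 [ 0.00023 -0.00033  0.01185] norm rows 2.3
```

View pics/w1.png

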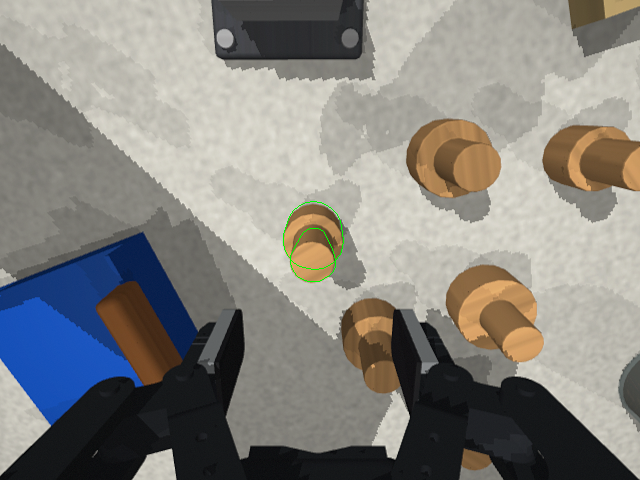

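```bash
cat >> h.py <<'E'
def colmask(c,wrist=False):
    hsv=cv2.cvtColor(c["frame"],cv2.COLOR_BGR2HSV)
    return ((hsv[...,0]<18)&(hsv[...,1]>95)&(hsv[...,2]>50)).astype(np.uint8)
def seg(c,x,y,z=0,d=.045):
    """component of colour mask overlapping predicted stopper"""
    m=colmask(c); k,l,s,ce=cv2.connectedComponentsWithStats(m)
    r=render(c,stop(x,y,d,z))>.5; ids=l[r]; ids=ids[ids>0]
    if len(ids)==0: return None
    i=np.bincount(ids).argmax(); return (l==i).astype(np.float32)
def locate(x,y,z=0,cams=("top","scene","wrist"),fitd=True):
    out={}
    for n in cams:
        c=cam(n); m=seg(c,x,y,z)
        if m is None: print(n,"none"); continue
        a=m.sum()
        r=fit([(c,m)],lambda p:stop(p[0],p[1],p[2],z),[x,y,.046],[.008,.008,.006])
        print(n,"area",int(a),(r[0]*1e3).round(1),"iou",round(r[1],3)); out[n]=r
    return out
E
python3 - <<'E'
from h import *
locate(.435,-.219)
# all tops check
E
```

```text
top area 215 [ 435.3 -220.5   36.3] iou 0.922
scene area 293 [ 434.2 -217.3   34.5] iou 0.906
wrist area 3544 [ 434.1 -218.8   38.5] iou 0.97
```

>>> {"fn": "apply_moves", "kwargs": {"increments": [0.7,0.0016,-0.003,0.02,0,0,0,0.7,0,0,0.025,0,0,0,0.7,0,0,0.025,0,0,0,0.7,0,0,0.024,0,0,0,0.7,0,0,0,0,0,0,0.15,0,0,0,0,0,0,0.15,0,0,0,0,0,0,0.15,0,0,0,0,0,0], "grip_force": 30}}

```text
t: 3.82
tool_pos: [0.4359, -0.2188, 0.038]
tool_rot: [[0.288, 0.958, 0.002], [0.958, -0.288, -0.002], [-0.001, 0.003, -1.0]]
wrist_force: [0.2, -0.4, -0.4]
opening: 0.025
```

```bash
python3 go.py .473 -.0400 .14
```

```text
pos [ 0.4359 -0.2188  0.038 ] psi -16.72 t 3.8 open 0.025 F [ 0.2 -0.4 -0.4]
tool d [ 0.1818 -0.0156 -0.1023] per8 [ 0.02272 -0.00195 -0.01279] norm rows 5.0
```

>>> {"fn": "apply_moves", "kwargs": {"increments": [0.15,0,0,-0.03,0,0,0,0.15,0,0,-0.036,0,0,0,0.15,0.034,-0.003,-0.036,0,0,0,0.15,0.037,-0.003,0,0,0,0,0.15,0.037,-0.003,0,0,0,0,0.15,0.037,-0.003,0,0,0,0,0.15,0.037,-0.003,0,0,0,0,0.15,0,0,0,0,0,0]}}

```text
t: 4.48
tool_pos: [0.4728, -0.0393, 0.1344]
tool_rot: [[0.281, 0.96, 0.003], [0.96, -0.281, 0.002], [0.002, 0.003, -1.0]]
wrist_force: [-1.0, 0.0, 0.1]
opening: 0.0248
```

```bash
python3 go.py .473 -.04 .14; python3 - <<'E'
from h import *
c=cam("wrist"); f=c["frame"].copy(); 
def gm(p): 
    x,y,w=p; return [box(x,y,w,-.045,.045,-.068,.068,0,.012),box(x,y,w,-.03,.03,.026,.048,.012,.058),box(x,y,w,-.03,.03,-.048,-.026,.012,.058)]
for h in gm([.4728,-.0399,-.291]): cv2.polylines(f,[cv2.convexHull(proj(c,h).astype(np.float32)).astype(int)],True,(0,255,0),1)
cv2.imwrite("pics/w2.png",f)
E
```

```text
pos [ 0.4728 -0.0393  0.1344] psi -16.31 t 4.5 open 0.0248 F [-1.   0.   0.1]
tool d [-0.0006  0.0004 -0.0056] per8 [-7.e-05  5.e-05 -7.e-04] norm rows 0.1
```

View pics/w2.png

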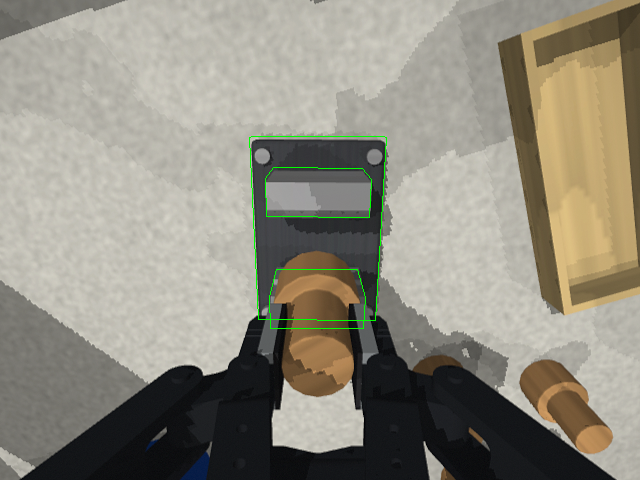

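```bash
python3 - <<'E'
import cv2
a=cv2.imread("pics/w2.png")[120:330,235:405]; cv2.imwrite("pics/w2c.png",cv2.resize(a,None,fx=3,fy=3,interpolation=cv2.INTER_NEAREST)[:600])
E
```

```text
(no output)
```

View pics/w2c.png

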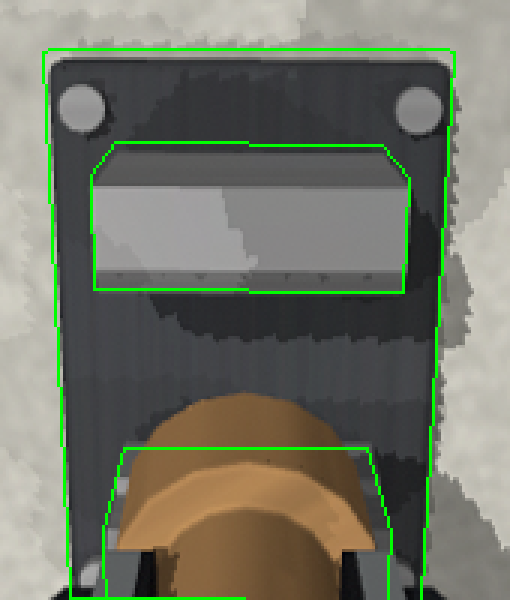

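>>> {"fn": "apply_moves", "kwargs": {"increments": [0.15,-0.0006,0.0004,0.018,0,0,0,0.15,0,0,0.016,0,0,0,0.15,0,0,0.004,0,0,0,0.15,0,0,0.004,0,0,0,0.15,0,0,0.004,0,0,0,0.15,0,0,0.004,0,0,0,0.15,0,0,0.004,0,0,0,0.15,0,0,0,0,0,0], "grip_force": 20}}

```text
t: 5.2
tool_pos: [0.4716, -0.0454, 0.0782]
tool_rot: [[0.288, 0.958, -0.0], [0.958, -0.288, -0.0], [-0.0, -0.0, -1.0]]
wrist_force: [-1.3, -0.2, -0.6]
opening: 0.0253
```

>>> {"fn": "apply_moves", "kwargs": {"increments": [0.15,0.0053,0,0,0,0,0,0.15,0,0,0,0,0,0,0.15,0,0,0,0,0,0,0.15,0,0,0,0,0,0,0.15,0,0,0,0,0,0,0.15,0,0,0,0,0,0,0.15,0,0,0,0,0,0,0.15,0,0,0,0,0,0]}}

```text
t: 5.87
tool_pos: [0.4733, -0.0402, 0.0785]
tool_rot: [[0.287, 0.958, 0.0], [0.958, -0.287, -0.0], [-0.0, 0.0, -1.0]]
wrist_force: [0.3, 0.2, -0.2]
opening: 0.025
```

```bash
python3 go.py .473 -.04 .058; python3 - <<'E'
from h import *
locate(.473,-.04,.04,("top","scene"))
E
```

```text
pos [ 0.4733 -0.0402  0.0785] psi -16.71 t 5.9 open 0.025 F [ 0.3  0.2 -0.2]
tool d [ 0.0001 -0.0004  0.0205] per8 [ 1.00e-05 -5.00e-05  2.57e-03] norm rows 0.5
top none
scene area 162 [474.4 -39.5  37.2] iou 0.463
```

>>> {"fn": "apply_moves", "kwargs": {"increments": [0.15,0,0,0.0025,0,0,0,0.15,0,0,0.0025,0,0,0,0.15,0,0,0.0025,0,0,0,0.15,0,0,0.0025,0,0,0,0.15,0,0,0.0025,0,0,0,0.15,0,0,0,0,0,0,0.15,0,0,0,0,0,0,0.15,0,0,0,0,0,0]}}

```text
t: 6.63
tool_pos: [0.4734, -0.0401, 0.066]
tool_rot: [[0.287, 0.958, -0.0], [0.958, -0.287, -0.0], [-0.0, 0.0, -1.0]]
wrist_force: [-0.6, 0.7, 0.2]
opening: 0.0252
```

>>> {"fn": "apply_moves", "kwargs": {"increments": [0.15,0,0,0.0025,0,0,0,0.15,0,0,0.0025,0,0,0,0.15,0,0,0.003,0,0,0,0.15,0,0,0,0,0,0,0.15,0,0,0,0,0,0,0.15,0,0,-0.02,0,0,0,0.15,0,0,-0.036,0,0,0,0.15,0,0,-0.038,0,0,0]}}

```text
t: 7.3
tool_pos: [0.4716, -0.0397, 0.1517]
tool_rot: [[0.287, 0.958, -0.004], [0.958, -0.287, 0.001], [-0.0, -0.004, -1.0]]
wrist_force: [0.9, -0.3, -0.7]
opening: 0.0251
```

```bash
python3 - <<'E'
from h import *
import pickle
c=cam("top");cv2.imwrite("pics/t2.png",c["frame"])
for p in [(.62,-.218),(.535,-.193),(.544,-.309),(.502,-.389),(.4565,-.3075)]:
    locate(*p,cams=("top",))
w=-.093;cx,cy=.5925,.1774
for a,b in [(-.035,.033),(-.035,-.035),(.02,-.035),(.02,.03)]:
    print("tray",a,b,round(cx+a*np.cos(w)-b*np.sin(w),4),round(cy+a*np.sin(w)+b*np.cos(w),4))
w=.048;cx,cy=.661,-.0435
for b in(-.059,0,.059): print("crate",b,round(cx-b*np.sin(w),4),round(cy+b*np.cos(w),4))
E
python3 go.py .554 .146 .14
```

```text
top area 31 [ 6.155e+02 -2.304e+02  3.000e-01] iou 0.284
top area 16 [ 524.  -206.9   -1. ] iou 0.153
top area 363 [ 545.  -310.4   51.3] iou 0.855
top area 225 [ 503.2 -392.8   41.2] iou 0.678
top area 306 [ 456.8 -308.5   44. ] iou 0.931
tray -0.035 0.033 0.5607 0.2135
tray -0.035 -0.035 0.5544 0.1458
tray 0.02 -0.035 0.6092 0.1407
tray 0.02 0.03 0.6152 0.2054
crate -0.059 0.6638 -0.1024
crate 0 0.661 -0.0435
crate 0.059 0.6582 0.0154
pos [ 0.4726 -0.0399  0.1511] psi -16.7 t 7.6 open 0.025 F [-0.2 -0.5 -1.4]
tool d [0.2015 0.0246 0.011 ] per8 [0.02518 0.00307 0.00138] norm rows 4.9
```

>>> {"fn": "apply_moves", "kwargs": {"increments": [0.15,0.033,0.004,0,0,0,0,0.15,0.034,0.0041,0,0,0,0,0.15,0.034,0.0041,0,0,0,0,0.15,0.034,0.0041,0,0,0,0,0.15,0.034,0.0041,0,0,0,0,0.15,0.0325,0.0041,0.01,0,0,0,0.15,0,0,0.01,0,0,0,0.15,0,0,0,0,0,0]}}

```text
t: 8.27
tool_pos: [0.5524, 0.1471, 0.1278]
tool_rot: [[0.285, 0.959, -0.007], [0.959, -0.285, -0.001], [-0.003, -0.006, -1.0]]
wrist_force: [-0.4, 1.0, -0.7]
opening: 0.025
```

>>> {"fn": "apply_moves", "kwargs": {"increments": [0.15,0,0,0.02,0,0,0,0.15,0,0,0.02,0,0,0,0.15,0,0,0.01,0,0,0,0.15,0,0,0,0,0,0,0.15,0,0,0,0,0,0,0.15,0,0,0,0,0,0,0.15,0,0,0,0,0,0,0.15,0,0,0,0,0,0]}}

```text
t: 8.93
tool_pos: [0.5555, 0.1458, 0.0832]
tool_rot: [[0.288, 0.958, 0.002], [0.958, -0.288, 0.0], [0.001, 0.002, -1.0]]
wrist_force: [0.4, -0.5, -0.6]
opening: 0.025
```

```bash
python3 go.py .554 .146 .042; python3 - <<'E'
from h import *
c=cam("scene");cv2.imwrite("pics/s3.png",c["frame"])
for p in [(.62,-.218),(.535,-.193)]:
    locate(*p,cams=("top",))
E
```

```text
pos [0.5555 0.1458 0.0832] psi -16.72 t 8.9 open 0.025 F [ 0.4 -0.5 -0.6]
tool d [-0.0002 -0.0016  0.0412] per8 [-3.00e-05 -2.00e-04  5.15e-03] norm rows 1.0
top area 166 [ 620.2 -219.3   35.4] iou 0.704
top area 241 [ 534.7 -193.8   43.1] iou 0.827
```

View pics/s3.png

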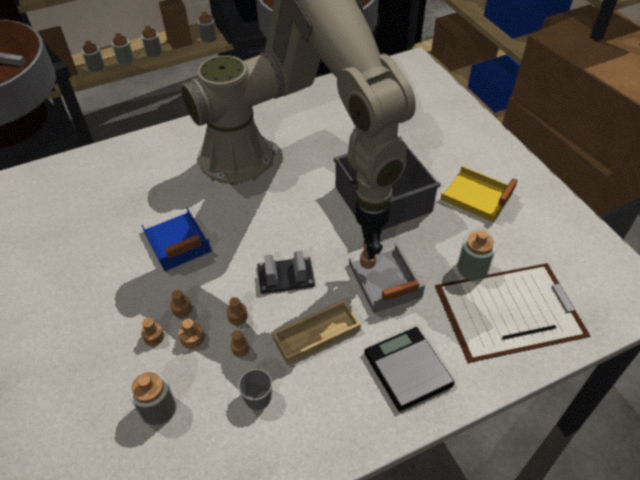

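>>> {"fn": "apply_moves", "kwargs": {"increments": [0.15,0,0,0.012,0,0,0,0.15,0,0,0.012,0,0,0,0.15,0,0,0.01,0,0,0,0.15,0,0,0.006,0,0,0,0.15,0,0,0,0,0,0,0.15,0,0,0,0,0,0,0.15,0,0,0,0,0,0,0.15,0,0,0,0,0,0]}}

```text
t: 9.75
tool_pos: [0.555, 0.1459, 0.0423]
tool_rot: [[0.287, 0.958, 0.001], [0.958, -0.287, -0.0], [0.0, 0.001, -1.0]]
wrist_force: [0.3, 1.0, 0.0]
opening: 0.0251
```

>>> {"fn": "apply_moves", "kwargs": {"increments": [0.15,0,0,0.001,0,0,0,0.15,0,0,0,0,0,0,0.6,0,0,0,0,0,0,0.6,0,0,0,0,0,0,0.6,0,0,0,0,0,0,0.6,0,0,-0.03,0,0,0,0.6,0,0,-0.036,0,0,0,0.6,0,0,-0.036,0,0,0]}}

```text
t: 10.42
tool_pos: [0.5536, 0.1457, 0.1433]
tool_rot: [[0.287, 0.958, -0.003], [0.958, -0.287, -0.0], [-0.001, -0.002, -1.0]]
wrist_force: [-0.1, 0.5, -0.4]
opening: 0.0511
```

```bash
python3 go.py .535 -.193 .13; python3 - <<'E'
from h import *
c=cam("scene");cv2.imwrite("pics/s4.png",c["frame"][200:440,120:520])
locate(.555,.146,.003,("top","scene"))
E
```

```text
pos [0.5536 0.1457 0.1433] psi -16.7 t 10.4 open 0.0511 F [-0.1  0.5 -0.4]
tool d [-0.3298  0.0795  0.0135] per8 [-0.04122  0.00994  0.00168] norm rows 8.1
top none
scene area 287 [555.1 146.4  34.8] iou 0.895
```

View pics/s4.png

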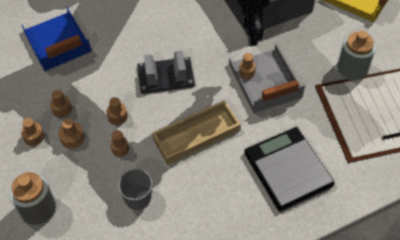

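>>> {"fn": "apply_moves", "kwargs": {"increments": [0.7,-0.038,0.009,0.001,0,0,0,0.7,-0.038,0.009,0.001,0,0,0,0.7,-0.038,0.009,0.001,0,0,0,0.7,-0.038,0.009,0.001,0,0,0,0.7,-0.038,0.009,0.001,0,0,0,0.7,-0.038,0.009,0.001,0,0,0,0.7,-0.038,0.009,0.001,0,0,0,0.7,-0.038,0.009,0.001,0,0,0]}}

```text
t: 11.23
tool_pos: [0.535, -0.1675, 0.1336]
tool_rot: [[0.287, 0.958, -0.002], [0.958, -0.287, 0.001], [0.0, -0.002, -1.0]]
wrist_force: [0.2, 0.3, -0.2]
opening: 0.0597
```

>>> {"fn": "apply_moves", "kwargs": {"increments": [0.7,-0.025,0.005,0.001,0,0,0,0.7,0,0,0,0,0,0,0.7,0,0,0,0,0,0,0.7,0,0,0,0,0,0,0.7,0,0,0,0,0,0,0.7,0,0,0,0,0,0,0.7,0,0,0,0,0,0,0.7,0,0,0,0,0,0]}}

```text
t: 11.9
tool_pos: [0.5341, -0.1904, 0.1341]
tool_rot: [[0.286, 0.958, 0.0], [0.958, -0.286, -0.0], [-0.0, 0.0, -1.0]]
wrist_force: [-0.4, 0.1, 0.2]
opening: 0.0602
```

```bash
cat > loc.py <<'E'
import sys
from h import *
x,y=map(float,sys.argv[1:3]); z=float(sys.argv[3]) if len(sys.argv)>3 else 0
o=locate(x,y,z,("wrist",))
p=o["wrist"][0]; s=get_obs(); R=s["tool_rot"]
print("pos",s["tool_pos"].round(4),"psi",round(np.degrees(np.arctan2(R[1,1],R[0,1])),2),"tool d to z .037+z",(R.T@(np.array([p[0],p[1],.037+z])-s["tool_pos"])).round(4), round(s["t"],1))
E
python3 loc.py .535 -.193
```

```text
wrist area 4376 [ 533.3 -193.    46.7] iou 0.975
pos [ 0.5341 -0.1906  0.1342] psi -16.62 tool d to z .037+z [-0.0025 -0.0001  0.0972] 11.9
```

>>> {"fn": "apply_moves", "kwargs": {"increments": [0.7,-0.0025,0,0.02,0,0,0,0.7,0,0,0.025,0,0,0,0.7,0,0,0.025,0,0,0,0.7,0,0,0.023,0,0,0,0.7,0,0,0.003,0,0,0,0.15,0,0,0,0,0,0,0.15,0,0,0,0,0,0,0.15,0,0,0,0,0,0], "grip_force": 25}}

```text
t: 12.62
tool_pos: [0.5344, -0.1943, 0.0397]
tool_rot: [[0.287, 0.958, 0.002], [0.958, -0.287, -0.001], [-0.001, 0.003, -1.0]]
wrist_force: [0.1, 0.5, -0.4]
opening: 0.0251
```

```bash
python3 go.py .473 -.04 .14
```

```text
pos [ 0.5344 -0.1943  0.0397] psi -16.69 t 12.6 open 0.0251 F [ 0.1  0.5 -0.4]
tool d [ 0.1301 -0.1029 -0.1006] per8 [ 0.01627 -0.01286 -0.01258] norm rows 4.7
```

>>> {"fn": "apply_moves", "kwargs": {"increments": [0.15,0,0,-0.025,0,0,0,0.15,0,0,-0.035,0,0,0,0.15,0.02,-0.016,-0.03,0,0,0,0.15,0.027,-0.021,-0.01,0,0,0,0.15,0.027,-0.021,0,0,0,0,0.15,0.028,-0.022,0,0,0,0,0.15,0.028,-0.022,0,0,0,0,0.15,0,0,0,0,0,0]}}

```text
t: 13.28
tool_pos: [0.4701, -0.0353, 0.1396]
tool_rot: [[0.283, 0.959, -0.0], [0.959, -0.283, 0.002], [0.002, -0.001, -1.0]]
wrist_force: [-0.3, 0.4, -1.3]
opening: 0.0247
```

>>> {"fn": "apply_moves", "kwargs": {"increments": [0.15,0,0,0,0,0,0,0.15,0,0,0,0,0,0,0.15,0,0,0,0,0,0,0.15,0,0,0,0,0,0,0.15,0,0,0,0,0,0,0.15,0,0,0,0,0,0,0.15,0,0,0,0,0,0,0.15,0,0,0,0,0,0]}}

```text
t: 13.95
tool_pos: [0.4729, -0.0403, 0.1378]
tool_rot: [[0.288, 0.958, -0.0], [0.958, -0.288, -0.0], [-0.0, -0.0, -1.0]]
wrist_force: [-0.0, 0.2, -0.9]
opening: 0.0253
```

```bash
python3 go.py .4728 -.0409 .0977
```

```text
pos [ 0.4729 -0.0403  0.1378] psi -16.74 t 13.9 open 0.0253 F [-0.   0.2 -0.9]
tool d [-0.0006  0.0001  0.0401] per8 [-7.00e-05  2.00e-05  5.02e-03] norm rows 1.0
```

>>> {"fn": "apply_moves", "kwargs": {"increments": [0.15,-0.0006,0,0.015,0,0,0,0.15,0,0,0.015,0,0,0,0.15,0,0,0.01,0,0,0,0.15,0,0,0.0025,0,0,0,0.15,0,0,0.0025,0,0,0,0.15,0,0,0.0025,0,0,0,0.15,0,0,0.0025,0,0,0,0.15,0,0,0,0,0,0]}}

```text
t: 14.62
tool_pos: [0.4728, -0.0406, 0.0881]
tool_rot: [[0.287, 0.958, 0.0], [0.958, -0.287, -0.0], [-0.0, 0.0, -1.0]]
wrist_force: [0.3, -0.2, 0.1]
opening: 0.0252
```

>>> {"fn": "apply_moves", "kwargs": {"increments": [0.15,0,0,0.0025,0,0,0,0.15,0,0,0.0025,0,0,0,0.15,0,0,0.0025,0,0,0,0.15,0,0,0.0025,0,0,0,0.15,0,0,0.002,0,0,0,0.15,0,0,0,0,0,0,0.15,0,0,0,0,0,0,0.15,0,0,0,0,0,0], "grip_force": 20}}

```text
t: 15.28
tool_pos: [0.4727, -0.0406, 0.0761]
tool_rot: [[0.287, 0.958, 0.0], [0.958, -0.287, -0.0], [-0.0, 0.0, -1.0]]
wrist_force: [-0.5, 0.1, -1.2]
opening: 0.0253
```

>>> {"fn": "apply_moves", "kwargs": {"increments": [0.15,0,0,0.001,0,0,0,0.15,0,0,0.001,0,0,0,0.15,0,0,0.001,0,0,0,0.15,0,0,0,0,0,0,0.15,0,0,0,0,0,0,0.15,0,0,0,0,0,0,0.15,0,0,0,0,0,0,0.15,0,0,0,0,0,0]}}

```text
t: 15.95
tool_pos: [0.4728, -0.0407, 0.0733]
tool_rot: [[0.287, 0.958, 0.0], [0.958, -0.287, -0.0], [-0.0, 0.001, -1.0]]
wrist_force: [-1.0, -2.0, 6.0]
opening: 0.025
```

>>> {"fn": "apply_moves", "kwargs": {"increments": [0.15,0,0,-0.02,0,0,0,0.15,0,0,-0.03,0,0,0,0.15,0,0,-0.015,0,0,0,0.15,0,0,0,0,0,0,0.15,0,0,0,0,0,0,0.15,0,0,0,0,0,0,0.15,0,0,0,0,0,0,0.15,0,0,0,0,0,0], "grip_force": 25}}

```text
t: 16.62
tool_pos: [0.4717, -0.0403, 0.1367]
tool_rot: [[0.287, 0.958, -0.002], [0.958, -0.287, 0.001], [-0.0, -0.002, -1.0]]
wrist_force: [0.3, 0.6, -1.2]
opening: 0.0253
```

```bash
python3 go.py .6636 -.1024 .13
```

```text
pos [ 0.4717 -0.0403  0.1367] psi -16.7 t 16.6 open 0.0253 F [ 0.3  0.6 -1.2]
tool d [-0.0044  0.2017  0.0062] per8 [-0.00055  0.02521  0.00078] norm rows 4.8
```

>>> {"fn": "apply_moves", "kwargs": {"increments": [0.15,0,0.033,0,0,0,0,0.15,-0.001,0.035,0,0,0,0,0.15,-0.001,0.035,0,0,0,0,0.15,-0.001,0.035,0,0,0,0,0.15,-0.001,0.035,0,0,0,0,0.15,0,0.028,0,0,0,0,0.15,0,0,0,0,0,0,0.15,0,0,0,0,0,0]}}

```text
t: 17.28
tool_pos: [0.6642, -0.1025, 0.1356]
tool_rot: [[0.288, 0.958, -0.003], [0.958, -0.288, 0.001], [-0.0, -0.003, -1.0]]
wrist_force: [-0.1, 0.1, -1.5]
opening: 0.0253
```

>>> {"fn": "apply_moves", "kwargs": {"increments": [0.15,0,0,0.016,0,0,0,0.15,0,0,0.016,0,0,0,0.15,0,0,0.008,0,0,0,0.15,0,0,0,0,0,0,0.15,0,0,0,0,0,0,0.15,0,0,0,0,0,0,0.15,0,0,0,0,0,0,0.15,0,0,0,0,0,0]}}

```text
t: 17.95
tool_pos: [0.6646, -0.1023, 0.0992]
tool_rot: [[0.287, 0.958, 0.002], [0.958, -0.287, -0.001], [-0.0, 0.002, -1.0]]
wrist_force: [-0.1, 0.9, -1.3]
opening: 0.0249
```

```bash
python3 go.py .6636 -.1024 .047;  python3 - <<'E'
from h import *
c=cam("scene");f=c["frame"]
for h in [box(.661,-.0435,.048,-.038,.038,-.095,.095,0,.03)]+[np.r_[circ(.6636,-.1024,.006,.024)]]: cv2.polylines(f,[cv2.convexHull(proj(c,h).astype(np.float32)).astype(int)],True,(0,255,0),1)
cv2.imwrite("pics/s5.png",cv2.resize(f[250:390,220:420],None,fx=4,fy=4))
E
```

```text
pos [ 0.6646 -0.1023  0.0992] psi -16.7 t 17.9 open 0.0249 F [-0.1  0.9 -1.3]
tool d [-0.0004 -0.001   0.0522] per8 [-5.00e-05 -1.20e-04  6.53e-03] norm rows 1.3
```

View pics/s5.png

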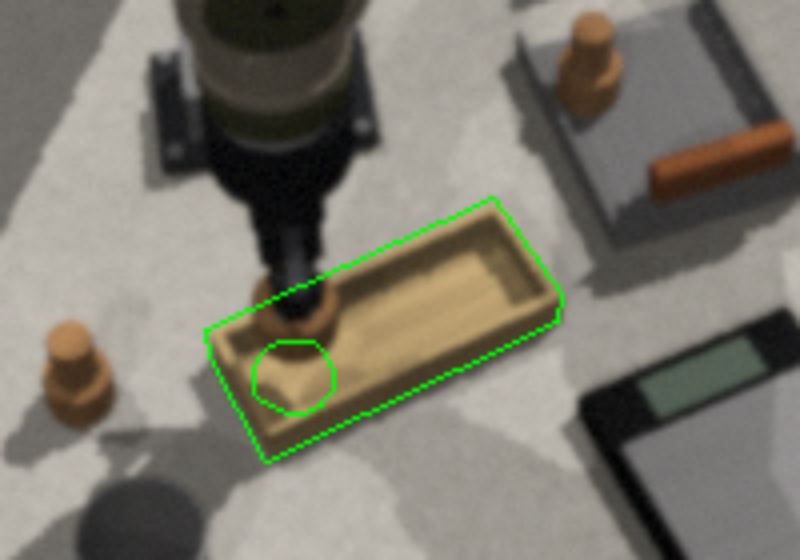

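>>> {"fn": "apply_moves", "kwargs": {"increments": [0.15,0,-0.001,0.014,0,0,0,0.15,0,0,0.014,0,0,0,0.15,0,0,0.014,0,0,0,0.15,0,0,0.008,0,0,0,0.15,0,0,0,0,0,0,0.15,0,0,0,0,0,0,0.15,0,0,0,0,0,0,0.15,0,0,0,0,0,0]}}

```text
t: 18.67
tool_pos: [0.6638, -0.1021, 0.0492]
tool_rot: [[0.287, 0.958, 0.002], [0.958, -0.287, -0.001], [-0.0, 0.002, -1.0]]
wrist_force: [0.0, 0.1, -1.2]
opening: 0.0251
```

>>> {"fn": "apply_moves", "kwargs": {"increments": [0.15,0,0,0.001,0,0,0,0.15,0,0,0,0,0,0,0.6,0,0,0,0,0,0,0.6,0,0,0,0,0,0,0.6,0,0,0,0,0,0,0.6,0,0,-0.03,0,0,0,0.6,0,0,-0.036,0,0,0,0.6,0,0,-0.03,0,0,0]}}

```text
t: 19.33
tool_pos: [0.6628, -0.1017, 0.1443]
tool_rot: [[0.287, 0.958, -0.001], [0.958, -0.287, 0.0], [-0.0, -0.001, -1.0]]
wrist_force: [2.0, -0.5, 0.0]
opening: 0.051
```

```bash
python3 go.py .619 -.218 .135;  python3 - <<'E'
from h import *
c=cam("scene");f=c["frame"]
cv2.imwrite("pics/s6.png",cv2.resize(f[225:425,120:430],None,fx=2.5,fy=2.5))
locate(.664,-.1024,.006,("scene","wrist")); locate(.62,-.218,0,("scene","top","wrist"))
E
```

```text
pos [ 0.6628 -0.1017  0.1443] psi -16.7 t 19.3 open 0.051 F [ 2.  -0.5  0. ]
tool d [-0.1239 -0.0085  0.0093] per8 [-0.01549 -0.00106  0.00117] norm rows 3.0
scene area 488 [661.7 -99.4  48.3] iou 0.887
wrist area 4112 [ 663.  -101.    47.2] iou 0.979
scene area 327 [ 619.6 -217.4   34.7] iou 0.898
top none
wrist area 3425 [ 619.2 -218.7   38.7] iou 0.957
```

View pics/s6.png

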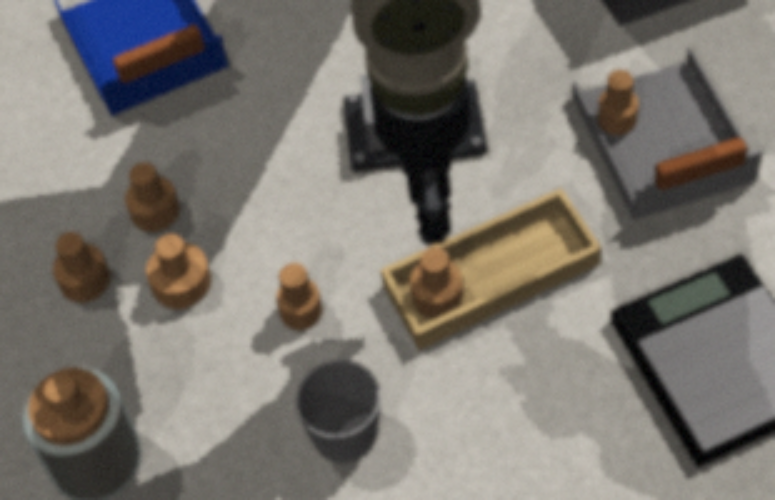

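>>> {"fn": "apply_moves", "kwargs": {"increments": [0.7,-0.03,-0.002,0.002,0,0,0,0.7,-0.032,-0.002,0.002,0,0,0,0.7,-0.032,-0.002,0.002,0,0,0,0.7,-0.03,-0.002,0.002,0,0,0,0.7,0,0,0,0,0,0,0.7,0,0,0,0,0,0,0.7,0,0,0,0,0,0,0.7,0,0,0,0,0,0]}}

```text
t: 20.3
tool_pos: [0.6196, -0.2172, 0.1342]
tool_rot: [[0.287, 0.958, -0.001], [0.958, -0.287, 0.001], [0.0, -0.001, -1.0]]
wrist_force: [-0.6, -0.3, 0.6]
opening: 0.0599
```

```bash
python3 loc.py .619 -.218
```

```text
wrist area 3450 [ 619.3 -218.5   38.6] iou 0.969
pos [ 0.6199 -0.2171  0.1344] psi -16.62 tool d to z .037+z [-0.0015 -0.      0.0974] 20.4
```

>>> {"fn": "apply_moves", "kwargs": {"increments": [0.7,-0.0015,0,0.02,0,0,0,0.7,0,0,0.025,0,0,0,0.7,0,0,0.025,0,0,0,0.7,0,0,0.023,0,0,0,0.7,0,0,0.003,0,0,0,0.15,0,0,0,0,0,0,0.15,0,0,0,0,0,0,0.15,0,0,0,0,0,0], "grip_force": 25}}

```text
t: 21.02
tool_pos: [0.6208, -0.22, 0.041]
tool_rot: [[0.287, 0.958, 0.003], [0.958, -0.287, -0.001], [-0.001, 0.003, -1.0]]
wrist_force: [0.2, 0.4, -0.6]
opening: 0.0253
```

```bash
python3 go.py .473 -.04 .14
```

```text
pos [ 0.6208 -0.22    0.041 ] psi -16.67 t 21.0 open 0.0253 F [ 0.2  0.4 -0.6]
tool d [ 0.13   -0.1929 -0.0997] per8 [ 0.01625 -0.02411 -0.01246] norm rows 6.1
```

>>> {"fn": "apply_moves", "kwargs": {"increments": [0.15,0,0,-0.025,0,0,0,0.15,0,0,-0.036,0,0,0,0.15,0.01,-0.015,-0.034,0,0,0,0.15,0.022,-0.033,-0.005,0,0,0,0.15,0.022,-0.033,0,0,0,0,0.15,0.022,-0.033,0,0,0,0,0.15,0.022,-0.033,0,0,0,0,0.15,0.02,-0.03,0,0,0,0]}}

```text
t: 21.68
tool_pos: [0.483, -0.0546, 0.1409]
tool_rot: [[0.287, 0.958, 0.003], [0.958, -0.287, -0.001], [0.0, 0.003, -1.0]]
wrist_force: [0.7, 0.5, 0.2]
opening: 0.0251
```

>>> {"fn": "apply_moves", "kwargs": {"increments": [0.15,0.011,-0.015,0,0,0,0,0.15,0,0,0,0,0,0,0.15,0,0,0,0,0,0,0.15,0,0,0,0,0,0,0.15,0,0,0,0,0,0,0.15,0,0,0,0,0,0,0.15,0,0,0,0,0,0,0.15,0,0,0,0,0,0]}}

```text
t: 22.35
tool_pos: [0.4729, -0.0416, 0.1388]
tool_rot: [[0.288, 0.958, -0.0], [0.958, -0.288, -0.0], [-0.0, -0.0, -1.0]]
wrist_force: [1.1, -0.1, 0.4]
opening: 0.0251
```

```bash
python3 go.py .4727 -.041 .0977
```

```text
pos [ 0.4729 -0.0416  0.1388] psi -16.76 t 22.4 open 0.0251 F [ 1.1 -0.1  0.4]
tool d [ 0.0005 -0.0003  0.0411] per8 [ 6.00e-05 -4.00e-05  5.14e-03] norm rows 1.0
```

>>> {"fn": "apply_moves", "kwargs": {"increments": [0.15,0.0005,0,0.016,0,0,0,0.15,0,0,0.015,0,0,0,0.15,0,0,0.01,0,0,0,0.15,0,0,0.0025,0,0,0,0.15,0,0,0.0025,0,0,0,0.15,0,0,0.0025,0,0,0,0.15,0,0,0.0025,0,0,0,0.15,0,0,0,0,0,0], "grip_force": 20}}

```text
t: 23.02
tool_pos: [0.4728, -0.0406, 0.0881]
tool_rot: [[0.287, 0.958, 0.0], [0.958, -0.287, -0.0], [-0.0, 0.0, -1.0]]
wrist_force: [-0.2, 0.9, -1.0]
opening: 0.0251
```

>>> {"fn": "apply_moves", "kwargs": {"increments": [0.15,0,0,0.0025,0,0,0,0.15,0,0,0.0025,0,0,0,0.15,0,0,0.0025,0,0,0,0.15,0,0,0.0025,0,0,0,0.15,0,0,0.002,0,0,0,0.15,0,0,0,0,0,0,0.15,0,0,0,0,0,0,0.15,0,0,0,0,0,0]}}

```text
t: 23.68
tool_pos: [0.4727, -0.0405, 0.076]
tool_rot: [[0.287, 0.958, -0.0], [0.958, -0.287, -0.0], [-0.0, 0.0, -1.0]]
wrist_force: [0.8, -0.3, -0.3]
opening: 0.0251
```

>>> {"fn": "apply_moves", "kwargs": {"increments": [0.15,0,0,0.0015,0,0,0,0.15,0,0,0.0015,0,0,0,0.15,0,0,0.0015,0,0,0,0.15,0,0,0.0015,0,0,0,0.15,0,0,0,0,0,0,0.15,0,0,0,0,0,0,0.15,0,0,0,0,0,0,0.15,0,0,0,0,0,0]}}

```text
t: 24.35
tool_pos: [0.4727, -0.0406, 0.0701]
tool_rot: [[0.287, 0.958, 0.0], [0.958, -0.287, -0.0], [-0.0, 0.0, -1.0]]
wrist_force: [-0.4, 0.1, -1.5]
opening: 0.0252
```

>>> {"fn": "apply_moves", "kwargs": {"increments": [0.15,0,0,0.002,0,0,0,0.15,0,0,0.002,0,0,0,0.15,0,0,0.002,0,0,0,0.15,0,0,0.002,0,0,0,0.15,0,0,0,0,0,0,0.15,0,0,0,0,0,0,0.15,0,0,0,0,0,0,0.15,0,0,0,0,0,0]}}

```text
t: 25.02
tool_pos: [0.4728, -0.0406, 0.0621]
tool_rot: [[0.287, 0.958, 0.0], [0.958, -0.287, -0.0], [-0.0, 0.0, -1.0]]
wrist_force: [0.1, -1.0, 0.7]
opening: 0.0251
```

>>> {"fn": "apply_moves", "kwargs": {"increments": [0.15,0,0,-0.02,0,0,0,0.15,0,0,-0.035,0,0,0,0.15,0,0,-0.03,0,0,0,0.15,0,0,0,0,0,0,0.15,0,0,0,0,0,0,0.15,0,0,0,0,0,0,0.15,0,0,0,0,0,0,0.15,0,0,0,0,0,0], "grip_force": 25}}

```text
t: 25.68
tool_pos: [0.4716, -0.0403, 0.1456]
tool_rot: [[0.287, 0.958, -0.003], [0.958, -0.287, 0.001], [-0.0, -0.003, -1.0]]
wrist_force: [-0.5, -0.5, -0.4]
opening: 0.0252
```

```bash
python3 go.py .609 .141 .14
```

```text
pos [ 0.4716 -0.0403  0.1456] psi -16.7 t 25.7 open 0.0252 F [-0.5 -0.5 -0.4]
tool d [0.2131 0.0795 0.0054] per8 [0.02664 0.00994 0.00067] norm rows 5.5
```

>>> {"fn": "apply_moves", "kwargs": {"increments": [0.15,0.032,0.0016,0,0,0,0,0.15,0.036,0.0016,0,0,0,0,0.15,0.036,0.0016,0,0,0,0,0.15,0.036,0.0016,0,0,0,0,0.15,0.036,0.0016,0,0,0,0,0.15,0.036,0.0016,0,0,0,0,0.15,0.034,0.0015,0,0,0,0,0.15,0.023,0.0015,0,0,0,0]}}

```text
t: 26.35
tool_pos: [0.562, 0.2164, 0.1455]
tool_rot: [[0.286, 0.958, -0.002], [0.958, -0.286, 0.0], [-0.0, -0.002, -1.0]]
wrist_force: [0.2, -0.5, -0.7]
opening: 0.0254
```

>>> {"fn": "apply_moves", "kwargs": {"increments": [0.15,0,0,0.02,0,0,0,0.15,0,0,0.02,0,0,0,0.15,0,0,0.01,0,0,0,0.15,0,0,0,0,0,0,0.15,0,0,0,0,0,0,0.15,0,0,0,0,0,0,0.15,0,0,0,0,0,0,0.15,0,0,0,0,0,0]}}

```text
t: 27.02
tool_pos: [0.5629, 0.2134, 0.0983]
tool_rot: [[0.288, 0.958, 0.002], [0.958, -0.288, 0.0], [0.001, 0.002, -1.0]]
wrist_force: [0.6, 0.7, 0.1]
opening: 0.0248
```

```bash
python3 go.py .5607 .2135 .0445
```

```text
pos [0.5629 0.2134 0.0983] psi -16.73 t 27.0 open 0.0248 F [0.6 0.7 0.1]
tool d [-0.0006 -0.0023  0.0538] per8 [-7.00e-05 -2.80e-04  6.72e-03] norm rows 1.3
```

>>> {"fn": "apply_moves", "kwargs": {"increments": [0.15,0,-0.002,0.014,0,0,0,0.15,0,0,0.014,0,0,0,0.15,0,0,0.014,0,0,0,0.15,0,0,0.0105,0,0,0,0.15,0,0,0,0,0,0,0.15,0,0,0,0,0,0,0.15,0,0,0,0,0,0,0.15,0,0,0,0,0,0]}}

```text
t: 27.68
tool_pos: [0.5607, 0.2141, 0.0452]
tool_rot: [[0.287, 0.958, 0.001], [0.958, -0.287, 0.0], [0.0, 0.001, -1.0]]
wrist_force: [0.3, -0.1, -0.8]
opening: 0.0251
```

>>> {"fn": "apply_moves", "kwargs": {"increments": [0.15,0,0,0.001,0,0,0,0.15,0,0,0,0,0,0,0.6,0,0,0,0,0,0,0.6,0,0,0,0,0,0,0.6,0,0,0,0,0,0,0.6,0,0,-0.03,0,0,0,0.6,0,0,-0.036,0,0,0,0.6,0,0,-0.03,0,0,0]}}

```text
t: 28.35
tool_pos: [0.5598, 0.214, 0.1408]
tool_rot: [[0.287, 0.958, -0.001], [0.958, -0.287, -0.0], [-0.0, -0.001, -1.0]]
wrist_force: [1.2, 0.1, 0.4]
opening: 0.0514
```

```bash
python3 go.py .5445 -.3095 .135;  python3 - <<'E'
from h import *
c=cam("scene");f=c["frame"]
cv2.imwrite("pics/s7.png",cv2.resize(f[225:425,120:430],None,fx=2.5,fy=2.5))
locate(.56,.213,.003,("scene",)); locate(.545,-.309,0,("scene","top"));locate(.502,-.389,0,("scene",));locate(.456,-.307,0,("scene",))
E
```

```text
pos [0.5598 0.214  0.1408] psi -16.7 t 28.4 open 0.0514 F [1.2 0.1 0.4]
tool d [-0.5058  0.1358  0.0059] per8 [-0.06323  0.01697  0.00074] norm rows 12.6
scene area 296 [560.3 217.6  35.7] iou 0.904
scene area 550 [ 541.9 -307.2   52.1] iou 0.956
top area 385 [ 544.9 -311.8   50.7] iou 0.908
scene area 425 [ 500.7 -388.    42.3] iou 0.918
scene area 402 [ 455.  -305.6   42.5] iou 0.922
```

View pics/s7.png

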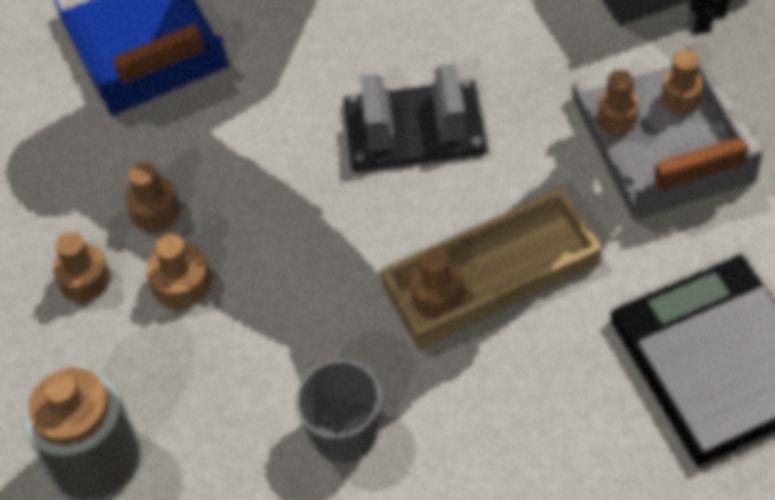

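>>> {"fn": "apply_moves", "kwargs": {"increments": [0.7,-0.036,0.0097,0,0,0,0,0.7,-0.039,0.0105,0,0,0,0,0.7,-0.039,0.0105,0,0,0,0,0.7,-0.039,0.0105,0,0,0,0,0.7,-0.039,0.0105,0,0,0,0,0.7,-0.039,0.0105,0,0,0,0,0.7,-0.039,0.0105,0,0,0,0,0.7,-0.039,0.0105,0,0,0,0]}}

```text
t: 29.32
tool_pos: [0.5494, -0.1073, 0.1378]
tool_rot: [[0.287, 0.958, -0.003], [0.958, -0.287, 0.001], [0.0, -0.003, -1.0]]
wrist_force: [1.2, 0.8, 0.5]
opening: 0.0598
```

>>> {"fn": "apply_moves", "kwargs": {"increments": [0.7,-0.039,0.0105,0,0,0,0,0.7,-0.039,0.0105,0,0,0,0,0.7,-0.039,0.0105,0,0,0,0,0.7,-0.039,0.0105,0.003,0,0,0,0.7,-0.036,0.0095,0.003,0,0,0,0.7,0,0,0,0,0,0,0.7,0,0,0,0,0,0,0.7,0,0,0,0,0,0]}}

```text
t: 29.98
tool_pos: [0.544, -0.3038, 0.1317]
tool_rot: [[0.288, 0.958, -0.003], [0.958, -0.288, 0.002], [0.001, -0.003, -1.0]]
wrist_force: [-0.4, -0.1, -0.7]
opening: 0.06
```

```bash
python3 loc.py .544 -.309
```

```text
wrist area 5649 [ 542.7 -308.8   54.8] iou 0.98
pos [ 0.5444 -0.3032  0.1322] psi -16.67 tool d to z .037+z [-0.006   0.0002  0.0952] 30.0
```

>>> {"fn": "apply_moves", "kwargs": {"increments": [0.7,-0.004,0,0,0,0,0,0.7,0,0,0,0,0,0,0.7,0,0,0,0,0,0,0.7,0,0,0,0,0,0,0.7,0,0,0,0,0,0,0.7,0,0,0,0,0,0,0.7,0,0,0,0,0,0,0.7,0,0,0,0,0,0]}}

```text
t: 30.7
tool_pos: [0.5441, -0.3083, 0.1336]
tool_rot: [[0.287, 0.958, 0.0], [0.958, -0.287, -0.0], [-0.0, 0.0, -1.0]]
wrist_force: [0.0, -0.3, 0.0]
opening: 0.0598
```

```bash
python3 loc.py .544 -.309
```

```text
wrist area 5597 [ 542.8 -308.9   54.8] iou 0.981
pos [ 0.544  -0.3083  0.1336] psi -16.7 tool d to z .037+z [-0.0008 -0.0011  0.0966] 30.8
```

>>> {"fn": "apply_moves", "kwargs": {"increments": [0.7,-0.0005,-0.001,0.02,0,0,0,0.7,0,0,0.025,0,0,0,0.7,0,0,0.025,0,0,0,0.7,0,0,0.022,0,0,0,0.7,0,0,0.003,0,0,0,0.15,0,0,0,0,0,0,0.15,0,0,0,0,0,0,0.15,0,0,0,0,0,0], "grip_force": 25}}

```text
t: 31.42
tool_pos: [0.544, -0.3094, 0.0404]
tool_rot: [[0.287, 0.958, 0.002], [0.958, -0.287, -0.002], [-0.001, 0.003, -1.0]]
wrist_force: [0.1, -0.7, 0.3]
opening: 0.0251
```

```bash
python3 go.py .473 -.04 .14
```

```text
pos [ 0.544  -0.3094  0.0404] psi -16.7 t 31.4 open 0.0251 F [ 0.1 -0.7  0.3]
tool d [ 0.2375 -0.1452 -0.1003] per8 [ 0.02969 -0.01815 -0.01254] norm rows 7.1
```

>>> {"fn": "apply_moves", "kwargs": {"increments": [0.15,0,0,-0.025,0,0,0,0.15,0,0,-0.036,0,0,0,0.15,0.01,-0.006,-0.034,0,0,0,0.15,0.033,-0.02,-0.005,0,0,0,0.15,0.033,-0.02,0,0,0,0,0.15,0.033,-0.02,0,0,0,0,0.15,0.033,-0.02,0,0,0,0,0.15,0.033,-0.02,0,0,0,0]}}

```text
t: 32.08
tool_pos: [0.4919, -0.1093, 0.1405]
tool_rot: [[0.288, 0.958, 0.004], [0.958, -0.288, -0.001], [-0.0, 0.004, -1.0]]
wrist_force: [0.2, 1.1, -0.1]
opening: 0.025
```

>>> {"fn": "apply_moves", "kwargs": {"increments": [0.15,0.033,-0.02,0,0,0,0,0.15,0.028,-0.018,0,0,0,0,0.15,0,0,0,0,0,0,0.15,0,0,0,0,0,0,0.15,0,0,0,0,0,0,0.15,0,0,0,0,0,0,0.15,0,0,0,0,0,0,0.15,0,0,0,0,0,0]}}

```text
t: 32.75
tool_pos: [0.4733, -0.0422, 0.1386]
tool_rot: [[0.289, 0.957, 0.0], [0.957, -0.289, -0.0], [-0.0, 0.0, -1.0]]
wrist_force: [0.7, 0.0, -0.9]
opening: 0.0253
```

```bash
python3 go.py .473 -.0401 .0977
```

```text
pos [ 0.4733 -0.0422  0.1386] psi -16.8 t 32.8 open 0.0253 F [ 0.7  0.  -0.9]
tool d [ 0.0019 -0.0009  0.0409] per8 [ 0.00024 -0.00011  0.00511] norm rows 1.0
```

>>> {"fn": "apply_moves", "kwargs": {"increments": [0.15,0.0018,-0.0005,0.015,0,0,0,0.15,0,0,0.015,0,0,0,0.15,0,0,0.01,0,0,0,0.15,0,0,0.002,0,0,0,0.15,0,0,0,0,0,0,0.15,0,0,0,0,0,0,0.15,0,0,0,0,0,0,0.15,0,0,0,0,0,0], "grip_force": 20}}

```text
t: 33.42
tool_pos: [0.4734, -0.0394, 0.0971]
tool_rot: [[0.287, 0.958, 0.001], [0.958, -0.287, -0.0], [0.0, 0.001, -1.0]]
wrist_force: [0.9, 0.2, -0.8]
opening: 0.0252
```

>>> {"fn": "apply_moves", "kwargs": {"increments": [0.15,0,0,0.0005,0,0,0,0.15,0,0,0.0005,0,0,0,0.15,0,0,0.0005,0,0,0,0.15,0,0,0.0005,0,0,0,0.15,0,0,0,0,0,0,0.15,0,0,0,0,0,0,0.15,0,0,0,0,0,0,0.15,0,0,0,0,0,0]}}

```text
t: 34.08
tool_pos: [0.4731, -0.0397, 0.0946]
tool_rot: [[0.288, 0.958, 0.0], [0.958, -0.288, -0.001], [-0.001, 0.001, -1.0]]
wrist_force: [-0.0, -3.2, 1.9]
opening: 0.0251
```

>>> {"fn": "apply_moves", "kwargs": {"increments": [0.15,-0.0005,0,0.0005,0,0,0,0.15,0,0,0.0005,0,0,0,0.15,0,0,0,0,0,0,0.15,0,0,0,0,0,0,0.15,0,0,0,0,0,0,0.15,0,0,0,0,0,0,0.15,0,0,0,0,0,0,0.15,0,0,0,0,0,0]}}

```text
t: 34.75
tool_pos: [0.4731, -0.0401, 0.094]
tool_rot: [[0.288, 0.958, 0.001], [0.958, -0.288, -0.001], [-0.001, 0.001, -1.0]]
wrist_force: [-0.4, -3.6, 5.1]
opening: 0.0253
```

>>> {"fn": "apply_moves", "kwargs": {"increments": [0.15,0,0,-0.02,0,0,0,0.15,0,0,-0.03,0,0,0,0.15,0,0,0,0,0,0,0.15,0,0,0,0,0,0,0.15,0,0,0,0,0,0,0.15,0,0,0,0,0,0,0.15,0,0,0,0,0,0,0.15,0,0,0,0,0,0], "grip_force": 25}}

```text
t: 35.42
tool_pos: [0.472, -0.0394, 0.1425]
tool_rot: [[0.287, 0.958, -0.002], [0.958, -0.287, 0.001], [0.0, -0.002, -1.0]]
wrist_force: [-0.6, 0.1, -0.6]
opening: 0.0253
```

```bash
python3 go.py .6044 .1763 .15
```

```text
pos [ 0.472  -0.0394  0.1425] psi -16.7 t 35.4 open 0.0253 F [-0.6  0.1 -0.6]
tool d [ 0.2447  0.0648 -0.0076] per8 [ 0.03058  0.00811 -0.00095] norm rows 6.1
```

>>> {"fn": "apply_moves", "kwargs": {"increments": [0.15,0.033,0.009,-0.003,0,0,0,0.15,0.036,0.0095,-0.003,0,0,0,0.15,0.036,0.0095,-0.002,0,0,0,0.15,0.036,0.0095,0,0,0,0,0.15,0.036,0.0095,0,0,0,0,0.15,0.036,0.0095,0,0,0,0,0.15,0.032,0.008,0,0,0,0,0.15,0,0,0,0,0,0]}}

```text
t: 36.08
tool_pos: [0.6072, 0.1814, 0.15]
tool_rot: [[0.283, 0.959, 0.001], [0.959, -0.283, 0.002], [0.002, 0.0, -1.0]]
wrist_force: [0.1, -0.9, -0.4]
opening: 0.0252
```

>>> {"fn": "apply_moves", "kwargs": {"increments": [0.15,0,0,0,0,0,0,0.15,0,0,0,0,0,0,0.15,0,0,0,0,0,0,0.15,0,0,0,0,0,0,0.15,0,0,0,0,0,0,0.15,0,0,0,0,0,0,0.15,0,0,0,0,0,0,0.15,0,0,0,0,0,0]}}

```text
t: 36.75
tool_pos: [0.6049, 0.176, 0.1517]
tool_rot: [[0.288, 0.958, 0.0], [0.958, -0.288, -0.0], [0.0, 0.0, -1.0]]
wrist_force: [-0.4, 0.1, -0.2]
opening: 0.0249
```

```bash
python3 go.py .6044 .1775 .0445
```

```text
pos [0.6049 0.176  0.1517] psi -16.74 t 36.8 open 0.0249 F [-0.4  0.1 -0.2]
tool d [ 0.0013 -0.0009  0.1072] per8 [ 0.00016 -0.00012  0.01341] norm rows 2.6
```

>>> {"fn": "apply_moves", "kwargs": {"increments": [0.15,0.001,-0.001,0.016,0,0,0,0.15,0,0,0.02,0,0,0,0.15,0,0,0.02,0,0,0,0.15,0,0,0.02,0,0,0,0.15,0,0,0.018,0,0,0,0.15,0,0,0.012,0,0,0,0.15,0,0,0,0,0,0,0.15,0,0,0,0,0,0]}}

```text
t: 37.42
tool_pos: [0.6038, 0.1775, 0.0451]
tool_rot: [[0.287, 0.958, -0.001], [0.958, -0.287, -0.0], [-0.001, -0.001, -1.0]]
wrist_force: [0.1, 0.0, -0.8]
opening: 0.0252
```

>>> {"fn": "apply_moves", "kwargs": {"increments": [0.15,0,0,0.001,0,0,0,0.15,0,0,0,0,0,0,0.15,0,0,0,0,0,0,0.52,0,0,0,0,0,0,0.52,0,0,0,0,0,0,0.52,0,0,0,0,0,0,0.52,0,0,-0.03,0,0,0,0.52,0,0,-0.036,0,0,0]}}

```text
t: 38.08
tool_pos: [0.6015, 0.1772, 0.1079]
tool_rot: [[0.287, 0.958, -0.007], [0.958, -0.287, -0.001], [-0.003, -0.007, -1.0]]
wrist_force: [0.2, 0.7, -0.5]
opening: 0.0441
```

```bash
python3 go.py .4565 -.307 .135;  python3 - <<'E'
from h import *
c=cam("scene");f=c["frame"]
cv2.imwrite("pics/s8.png",cv2.resize(f[225:425,120:430],None,fx=2.5,fy=2.5))
c=cam("wrist");cv2.imwrite("pics/w8.png",c["frame"])
E
```

```text
pos [0.6015 0.1772 0.1079] psi -16.71 t 38.1 open 0.0441 F [ 0.2  0.7 -0.5]
tool d [-5.055e-01  2.000e-04 -2.540e-02] per8 [-6.319e-02  2.000e-05 -3.180e-03] norm rows 12.1
```

View pics/s8.png

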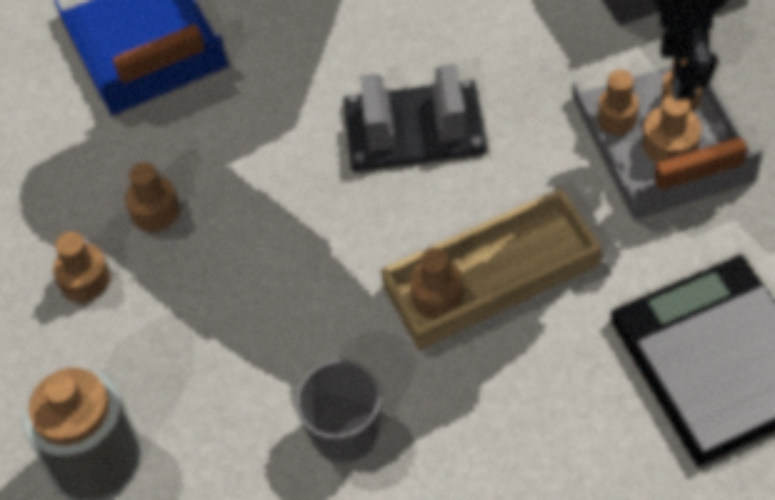

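View pics/w8.png

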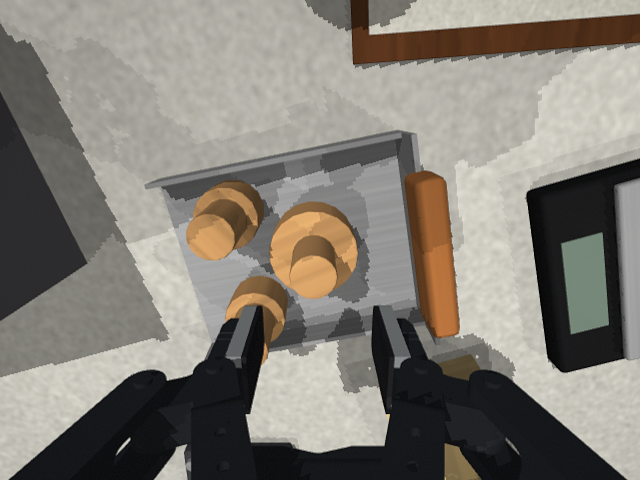

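>>> {"fn": "apply_moves", "kwargs": {"increments": [0.7,-0.033,0,-0.015,0,0,0,0.7,-0.038,0,-0.012,0,0,0,0.7,-0.04,0,0,0,0,0,0.7,-0.04,0,0,0,0,0,0.7,-0.04,0,0,0,0,0,0.7,-0.04,0,0,0,0,0,0.7,-0.04,0,0,0,0,0,0.7,-0.04,0,0,0,0,0]}}

```text
t: 38.85
tool_pos: [0.5142, -0.1219, 0.1378]
tool_rot: [[0.287, 0.958, 0.001], [0.958, -0.287, -0.0], [-0.0, 0.001, -1.0]]
wrist_force: [0.5, 0.2, -0.6]
opening: 0.0595
```

>>> {"fn": "apply_moves", "kwargs": {"increments": [0.7,-0.04,0,0,0,0,0,0.7,-0.04,0,0,0,0,0,0.7,-0.04,0,0,0,0,0,0.7,-0.04,0,0,0,0,0,0.7,-0.034,0,0,0,0,0,0.7,0,0,0,0,0,0,0.7,0,0,0,0,0,0,0.7,0,0,0,0,0,0]}}

```text
t: 39.52
tool_pos: [0.4588, -0.3058, 0.1374]
tool_rot: [[0.288, 0.958, -0.0], [0.958, -0.288, 0.001], [0.001, -0.0, -1.0]]
wrist_force: [-0.3, 0.4, -0.4]
opening: 0.0597
```

```bash
python3 loc.py .456 -.307
```

```text
wrist area 4272 [ 455.  -307.    46.8] iou 0.975
pos [ 0.4591 -0.3051  0.1374] psi -16.67 tool d to z .037+z [-0.0031 -0.0033  0.1004] 39.6
```

>>> {"fn": "apply_moves", "kwargs": {"increments": [0.7,-0.002,-0.003,0,0,0,0,0.7,0,0,0,0,0,0,0.7,0,0,0,0,0,0,0.7,0,0,0,0,0,0,0.7,0,0,0.02,0,0,0,0.7,0,0,0.02,0,0,0,0.7,0,0,0,0,0,0,0.7,0,0,0,0,0,0]}}

```text
t: 40.23
tool_pos: [0.455, -0.3061, 0.0968]
tool_rot: [[0.287, 0.958, -0.002], [0.958, -0.287, 0.002], [0.001, -0.002, -1.0]]
wrist_force: [0.5, 0.1, 0.2]
opening: 0.0597
```

```bash
python3 loc.py .455 -.307
```

```text
wrist area 6145 [ 455.1 -307.    46.8] iou 0.976
pos [ 0.4557 -0.3068  0.0978] psi -16.68 tool d to z .037+z [-0.0005 -0.0005  0.0608] 40.3
```

>>> {"fn": "apply_moves", "kwargs": {"increments": [0.7,0,0,0.02,0,0,0,0.7,0,0,0.02,0,0,0,0.7,0,0,0.018,0,0,0,0.7,0,0,0.001,0,0,0,0.7,0,0,0,0,0,0,0.15,0,0,0,0,0,0,0.15,0,0,0,0,0,0,0.15,0,0,0,0,0,0], "grip_force": 25}}

```text
t: 40.95
tool_pos: [0.4565, -0.3079, 0.0401]
tool_rot: [[0.287, 0.958, 0.002], [0.958, -0.287, -0.002], [-0.001, 0.002, -1.0]]
wrist_force: [-0.5, -0.3, 1.3]
opening: 0.0247
```

```bash
python3 go.py .473 -.04 .14
```

```text
pos [ 0.4565 -0.3079  0.0401] psi -16.7 t 41.0 open 0.0247 F [-0.5 -0.3  1.3]
tool d [ 0.2612 -0.061  -0.1004] per8 [ 0.03265 -0.00762 -0.01255] norm rows 6.9
```

>>> {"fn": "apply_moves", "kwargs": {"increments": [0.15,0,0,-0.025,0,0,0,0.15,0,0,-0.036,0,0,0,0.15,0.012,-0.003,-0.034,0,0,0,0.15,0.036,-0.0085,-0.005,0,0,0,0.15,0.036,-0.0085,0,0,0,0,0.15,0.036,-0.0085,0,0,0,0,0.15,0.036,-0.0085,0,0,0,0,0.15,0.036,-0.0085,0,0,0,0]}}

```text
t: 41.62
tool_pos: [0.4674, -0.1088, 0.1396]
tool_rot: [[0.288, 0.958, 0.002], [0.958, -0.288, -0.001], [-0.0, 0.002, -1.0]]
wrist_force: [0.9, 0.0, -0.6]
opening: 0.0252
```

>>> {"fn": "apply_moves", "kwargs": {"increments": [0.15,0.036,-0.0085,0,0,0,0,0.15,0.0335,-0.007,0,0,0,0,0.15,0,0,0,0,0,0,0.15,0,0,0,0,0,0,0.15,0,0,0,0,0,0,0.15,0,0,0,0,0,0,0.15,0,0,0,0,0,0,0.15,0,0,0,0,0,0]}}

```text
t: 42.28
tool_pos: [0.4724, -0.0403, 0.1386]
tool_rot: [[0.289, 0.957, 0.0], [0.957, -0.289, -0.0], [-0.0, 0.0, -1.0]]
wrist_force: [-0.1, 0.2, -1.1]
opening: 0.0249
```

```bash
python3 go.py .4729 -.0405 .0977
```

```text
pos [ 0.4724 -0.0403  0.1386] psi -16.83 t 42.3 open 0.0249 F [-0.1  0.2 -1.1]
tool d [-0.0001  0.0005  0.0409] per8 [-1.00e-05  6.00e-05  5.11e-03] norm rows 1.0
```

>>> {"fn": "apply_moves", "kwargs": {"increments": [0.15,0,0,0.015,0,0,0,0.15,0,0,0.015,0,0,0,0.15,0,0,0.011,0,0,0,0.15,0,0,0,0,0,0,0.15,0,0,0,0,0,0,0.15,0,0,0,0,0,0,0.15,0,0,0,0,0,0,0.15,0,0,0,0,0,0]}}

```text
t: 42.95
tool_pos: [0.473, -0.0394, 0.0983]
tool_rot: [[0.288, 0.958, 0.001], [0.958, -0.288, -0.0], [0.0, 0.002, -1.0]]
wrist_force: [0.4, -0.4, -0.2]
opening: 0.0253
```

```bash
python3 go.py .4729 -.0405 .0885
```

```text
pos [ 0.473  -0.0394  0.0983] psi -16.72 t 43.0 open 0.0253 F [ 0.4 -0.4 -0.2]
tool d [-0.0011  0.0002  0.0098] per8 [-1.40e-04  2.00e-05  1.23e-03] norm rows 0.2
```

>>> {"fn": "apply_moves", "kwargs": {"increments": [0.15,-0.001,0,0.001,0,0,0,0.15,0,0,0.0015,0,0,0,0.15,0,0,0.0015,0,0,0,0.15,0,0,0.002,0,0,0,0.15,0,0,0.002,0,0,0,0.15,0,0,0.002,0,0,0,0.15,0,0,0,0,0,0,0.15,0,0,0,0,0,0], "grip_force": 20}}

```text
t: 43.62
tool_pos: [0.4719, -0.04, 0.0873]
tool_rot: [[0.287, 0.958, -0.0], [0.958, -0.287, 0.0], [-0.0, -0.0, -1.0]]
wrist_force: [1.2, -0.1, -0.8]
opening: 0.0253
```

>>> {"fn": "apply_moves", "kwargs": {"increments": [0.15,0,0,0.0025,0,0,0,0.15,0,0,0.0025,0,0,0,0.15,0,0,0.0025,0,0,0,0.15,0,0,0.0025,0,0,0,0.15,0,0,0.002,0,0,0,0.15,0,0,0,0,0,0,0.15,0,0,0,0,0,0,0.15,0,0,0,0,0,0]}}

```text
t: 44.28
tool_pos: [0.4721, -0.0401, 0.0755]
tool_rot: [[0.287, 0.958, 0.0], [0.958, -0.287, -0.0], [-0.0, 0.0, -1.0]]
wrist_force: [-0.3, -0.3, 0.6]
opening: 0.0252
```

>>> {"fn": "apply_moves", "kwargs": {"increments": [0.15,0,0,0.001,0,0,0,0.15,0,0,0.001,0,0,0,0.15,0,0,0.001,0,0,0,0.15,0,0,0,0,0,0,0.15,0,0,0,0,0,0,0.15,0,0,0,0,0,0,0.15,0,0,0,0,0,0,0.15,0,0,0,0,0,0]}}

```text
t: 44.95
tool_pos: [0.4724, -0.0406, 0.0735]
tool_rot: [[0.288, 0.958, 0.001], [0.958, -0.288, -0.001], [-0.001, 0.001, -1.0]]
wrist_force: [-2.6, -1.2, 7.2]
opening: 0.0254
```

Rests on the step (7 N at TCP 73.5 mm) – good. To the crate's middle slot.

>>> {"fn": "apply_moves", "kwargs": {"increments": [0.15,0,0,-0.02,0,0,0,0.15,0,0,-0.03,0,0,0,0.15,0,0,-0.015,0,0,0,0.15,0,0,0,0,0,0,0.15,0,0,0,0,0,0,0.15,0,0,0,0,0,0,0.15,0,0,0,0,0,0,0.15,0,0,0,0,0,0], "grip_force": 25}}

```text
t: 45.62
tool_pos: [0.4712, -0.0398, 0.1363]
tool_rot: [[0.287, 0.958, -0.002], [0.958, -0.287, 0.001], [-0.0, -0.002, -1.0]]
wrist_force: [0.3, -0.5, -1.0]
opening: 0.0247
```

```bash
python3 go.py .661 -.0425 .13
```

```text
pos [ 0.4712 -0.0398  0.1363] psi -16.7 t 45.6 open 0.0247 F [ 0.3 -0.5 -1. ]
tool d [0.052  0.1826 0.0059] per8 [0.0065  0.02282 0.00073] norm rows 4.6
```

>>> {"fn": "apply_moves", "kwargs": {"increments": [0.15,0.008,0.029,0,0,0,0,0.15,0.01,0.035,0,0,0,0,0.15,0.01,0.035,0,0,0,0,0.15,0.01,0.035,0,0,0,0,0.15,0.01,0.035,0,0,0,0,0.15,0.004,0.0135,0,0,0,0,0.15,0,0,0,0,0,0,0.15,0,0,0,0,0,0]}}

```text
t: 46.28
tool_pos: [0.6613, -0.0425, 0.1355]
tool_rot: [[0.287, 0.958, -0.003], [0.958, -0.287, 0.0], [-0.0, -0.003, -1.0]]
wrist_force: [0.2, -0.3, -1.4]
opening: 0.0254
```

>>> {"fn": "apply_moves", "kwargs": {"increments": [0.15,0,0,0.016,0,0,0,0.15,0,0,0.016,0,0,0,0.15,0,0,0.008,0,0,0,0.15,0,0,0,0,0,0,0.15,0,0,0,0,0,0,0.15,0,0,0,0,0,0,0.15,0,0,0,0,0,0,0.15,0,0,0,0,0,0]}}

```text
t: 46.95
tool_pos: [0.6624, -0.0429, 0.0987]
tool_rot: [[0.287, 0.958, 0.002], [0.958, -0.287, -0.0], [0.0, 0.002, -1.0]]
wrist_force: [-0.4, 0.3, -0.3]
opening: 0.025
```

```bash
python3 go.py .661 -.0425 .0475
```

```text
pos [ 0.6624 -0.0429  0.0987] psi -16.71 t 47.0 open 0.025 F [-0.4  0.3 -0.3]
tool d [-0.0001 -0.0015  0.0512] per8 [-1.0e-05 -1.9e-04  6.4e-03] norm rows 1.2
```

>>> {"fn": "apply_moves", "kwargs": {"increments": [0.15,0,-0.001,0.014,0,0,0,0.15,0,0,0.014,0,0,0,0.15,0,0,0.014,0,0,0,0.15,0,0,0.008,0,0,0,0.15,0,0,0,0,0,0,0.15,0,0,0,0,0,0,0.15,0,0,0,0,0,0,0.15,0,0,0,0,0,0]}}

```text
t: 47.62
tool_pos: [0.6615, -0.0426, 0.0483]
tool_rot: [[0.287, 0.958, 0.001], [0.958, -0.287, -0.0], [0.0, 0.001, -1.0]]
wrist_force: [0.2, 0.1, -0.7]
opening: 0.0252
```

>>> {"fn": "apply_moves", "kwargs": {"increments": [0.15,0,0,0.001,0,0,0,0.15,0,0,0,0,0,0,0.6,0,0,0,0,0,0,0.6,0,0,0,0,0,0,0.6,0,0,0,0,0,0,0.6,0,0,-0.03,0,0,0,0.6,0,0,-0.036,0,0,0,0.6,0,0,-0.03,0,0,0]}}

```text
t: 48.28
tool_pos: [0.6606, -0.0424, 0.1438]
tool_rot: [[0.287, 0.958, -0.001], [0.958, -0.287, 0.0], [-0.0, -0.001, -1.0]]
wrist_force: [1.5, 0.1, 1.4]
opening: 0.0513
```

```bash
python3 go.py .5015 -.389 .135;  python3 - <<'E'
from h import *
c=cam("scene");f=c["frame"]
cv2.imwrite("pics/s9.png",cv2.resize(f[225:425,120:430],None,fx=2.5,fy=2.5))
locate(.661,-.0425,.006,("scene","wrist")); locate(.5015,-.389,0,("scene","top"))
E
```

```text
pos [ 0.6606 -0.0424  0.1438] psi -16.7 t 48.3 open 0.0513 F [1.5 0.1 1.4]
tool d [-0.3777 -0.0528  0.0089] per8 [-0.04722 -0.00659  0.00111] norm rows 9.1
scene area 490 [659.6 -40.8  48.5] iou 0.879
wrist area 8307 [660.7 -42.5  47.5] iou 0.491
scene area 423 [ 500.9 -387.9   42.6] iou 0.907
top area 229 [ 503.2 -392.8   41.1] iou 0.68
```

View pics/s9.png

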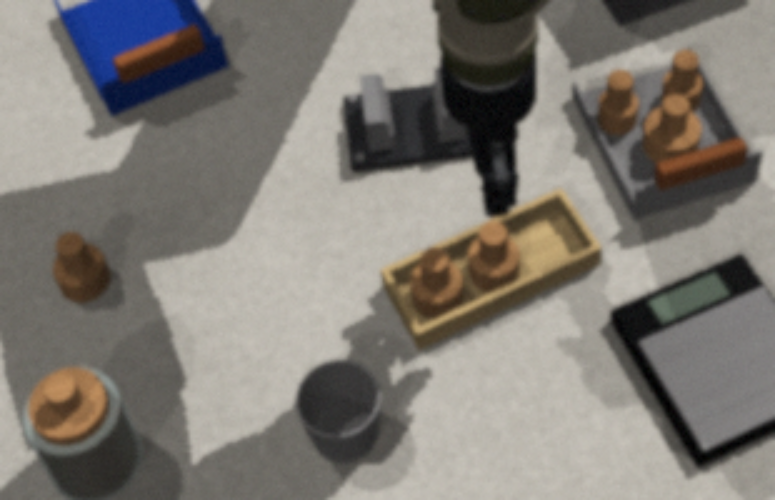

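>>> {"fn": "apply_moves", "kwargs": {"increments": [0.7,-0.035,-0.0049,0,0,0,0,0.7,-0.039,-0.0055,0,0,0,0,0.7,-0.039,-0.0055,0,0,0,0,0.7,-0.039,-0.0055,0,0,0,0,0.7,-0.039,-0.0055,0,0,0,0,0.7,-0.039,-0.0055,0,0,0,0,0.7,-0.039,-0.0055,0,0,0,0,0.7,-0.039,-0.0055,0,0,0,0]}}

```text
t: 49.2
tool_pos: [0.5287, -0.3257, 0.1405]
tool_rot: [[0.287, 0.958, -0.003], [0.958, -0.287, 0.002], [0.001, -0.003, -1.0]]
wrist_force: [1.0, -0.5, -0.3]
opening: 0.0594
```

>>> {"fn": "apply_moves", "kwargs": {"increments": [0.7,-0.036,-0.005,0,0,0,0,0.7,-0.034,-0.004,0.002,0,0,0,0.7,0,0,0,0,0,0,0.7,0,0,0,0,0,0,0.7,0,0,0,0,0,0,0.7,0,0,0,0,0,0,0.7,0,0,0,0,0,0,0.7,0,0,0,0,0,0]}}

```text
t: 49.87
tool_pos: [0.5027, -0.388, 0.1405]
tool_rot: [[0.285, 0.958, -0.0], [0.958, -0.285, 0.0], [0.0, -0.0, -1.0]]
wrist_force: [0.6, 0.3, -0.6]
opening: 0.0599
```

```bash
python3 loc.py .501 -.389; python3 - <<'E'
from h import *
c=cam("top"); print(onplane(c,(524,163),.12).round(3), onplane(c,(182,167),.12).round(3))
E
```

```text
wrist area 4156 [ 500.7 -389.2   46.7] iou 0.974
pos [ 0.5027 -0.3882  0.1406] psi -16.59 tool d to z .037+z [-0.0015 -0.0016  0.1036] 49.9
[ 0.678 -0.424  0.12 ] [0.656 0.39  0.12 ]
```

>>> {"fn": "apply_moves", "kwargs": {"increments": [0.7,-0.001,-0.0015,0.02,0,0,0,0.7,0,0,0.025,0,0,0,0.7,0,0,0.03,0,0,0,0.7,0,0,0.025,0,0,0,0.7,0,0,0.003,0,0,0,0.15,0,0,0,0,0,0,0.15,0,0,0,0,0,0,0.15,0,0,0,0,0,0], "grip_force": 25}}

```text
t: 50.63
tool_pos: [0.5016, -0.391, 0.0398]
tool_rot: [[0.287, 0.958, 0.002], [0.958, -0.287, -0.003], [-0.002, 0.003, -1.0]]
wrist_force: [1.2, -0.2, -0.2]
opening: 0.0252
```

```bash
python3 go.py .473 -.04 .14
```

```text
pos [ 0.5016 -0.391   0.0398] psi -16.69 t 50.6 open 0.0252 F [ 1.2 -0.2 -0.2]
tool d [ 0.3278 -0.1278 -0.1012] per8 [ 0.04097 -0.01598 -0.01265] norm rows 8.8
```

>>> {"fn": "apply_moves", "kwargs": {"increments": [0.15,0,0,-0.025,0,0,0,0.15,0,0,-0.036,0,0,0,0.15,0.012,-0.0048,-0.034,0,0,0,0.15,0.036,-0.014,-0.005,0,0,0,0.15,0.036,-0.014,0,0,0,0,0.15,0.036,-0.014,0,0,0,0,0.15,0.036,-0.014,0,0,0,0,0.15,0.036,-0.014,0,0,0,0]}}

```text
t: 51.3
tool_pos: [0.4844, -0.1835, 0.1398]
tool_rot: [[0.288, 0.958, 0.004], [0.958, -0.288, -0.002], [-0.001, 0.004, -1.0]]
wrist_force: [0.1, -0.5, -0.2]
opening: 0.0247
```

>>> {"fn": "apply_moves", "kwargs": {"increments": [0.15,0.036,-0.014,0,0,0,0,0.15,0.036,-0.014,0,0,0,0,0.15,0.036,-0.014,0,0,0,0,0.15,0.027,-0.01,0,0,0,0,0.15,0,0,0,0,0,0,0.15,0,0,0,0,0,0,0.15,0,0,0,0,0,0,0.15,0,0,0,0,0,0]}}

```text
t: 51.97
tool_pos: [0.4737, -0.0413, 0.1385]
tool_rot: [[0.288, 0.958, 0.002], [0.958, -0.288, -0.001], [-0.0, 0.002, -1.0]]
wrist_force: [0.5, 0.3, 0.1]
opening: 0.0247
```

>>> {"fn": "apply_moves", "kwargs": {"increments": [0.15,0,0,0.013,0,0,0,0.15,0,0,0.013,0,0,0,0.15,0,0,0.005,0,0,0,0.15,0,0,0,0,0,0,0.15,0,0,0,0,0,0,0.15,0,0,0,0,0,0,0.15,0,0,0,0,0,0,0.15,0,0,0,0,0,0]}}

```text
t: 52.63
tool_pos: [0.4734, -0.0405, 0.1071]
tool_rot: [[0.288, 0.958, 0.001], [0.958, -0.288, -0.0], [-0.0, 0.001, -1.0]]
wrist_force: [0.1, 0.8, 0.2]
opening: 0.025
```

```bash
python3 go.py .4726 -.0414 .0885
```

```text
pos [ 0.4734 -0.0405  0.1071] psi -16.71 t 52.6 open 0.025 F [0.1 0.8 0.2]
tool d [-0.0011 -0.0005  0.0186] per8 [-1.40e-04 -6.00e-05  2.33e-03] norm rows 0.4
```

>>> {"fn": "apply_moves", "kwargs": {"increments": [0.15,-0.001,-0.0005,0.005,0,0,0,0.15,0,0,0.005,0,0,0,0.15,0,0,0.002,0,0,0,0.15,0,0,0.002,0,0,0,0.15,0,0,0.002,0,0,0,0.15,0,0,0.002,0,0,0,0.15,0,0,0,0,0,0,0.15,0,0,0,0,0,0], "grip_force": 20}}

```text
t: 53.3
tool_pos: [0.472, -0.0411, 0.0884]
tool_rot: [[0.287, 0.958, -0.0], [0.958, -0.287, -0.0], [-0.0, -0.0, -1.0]]
wrist_force: [0.4, -0.2, -0.5]
opening: 0.0251
```

>>> {"fn": "apply_moves", "kwargs": {"increments": [0.15,0,0,0.0025,0,0,0,0.15,0,0,0.0025,0,0,0,0.15,0,0,0.0025,0,0,0,0.15,0,0,0.0025,0,0,0,0.15,0,0,0.0025,0,0,0,0.15,0,0,0,0,0,0,0.15,0,0,0,0,0,0,0.15,0,0,0,0,0,0]}}

```text
t: 53.97
tool_pos: [0.4721, -0.0411, 0.076]
tool_rot: [[0.287, 0.958, -0.0], [0.958, -0.287, -0.0], [-0.0, 0.0, -1.0]]
wrist_force: [0.7, 0.2, -0.3]
opening: 0.0247
```

>>> {"fn": "apply_moves", "kwargs": {"increments": [0.15,0,0,0.001,0,0,0,0.15,0,0,0.001,0,0,0,0.15,0,0,0.001,0,0,0,0.15,0,0,0,0,0,0,0.15,0,0,0,0,0,0,0.15,0,0,0,0,0,0,0.15,0,0,0,0,0,0,0.15,0,0,0,0,0,0]}}

```text
t: 54.63
tool_pos: [0.4722, -0.0412, 0.0733]
tool_rot: [[0.287, 0.958, 0.0], [0.958, -0.287, -0.0], [-0.0, 0.001, -1.0]]
wrist_force: [-0.9, -1.0, 4.2]
opening: 0.0255
```

Also stops on the step: good. To the third crate place.

>>> {"fn": "apply_moves", "kwargs": {"increments": [0.15,0,0,-0.02,0,0,0,0.15,0,0,-0.03,0,0,0,0.15,0,0,-0.015,0,0,0,0.15,0,0,0,0,0,0,0.15,0,0,0,0,0,0,0.15,0,0,0,0,0,0,0.15,0,0,0,0,0,0,0.15,0,0,0,0,0,0], "grip_force": 25}}

```text
t: 55.3
tool_pos: [0.4711, -0.0408, 0.1367]
tool_rot: [[0.287, 0.958, -0.002], [0.958, -0.287, 0.001], [-0.0, -0.002, -1.0]]
wrist_force: [0.7, -0.1, -1.1]
opening: 0.0251
```

```bash
python3 go.py .6582 .0165 .13
```

```text
pos [ 0.4711 -0.0408  0.1367] psi -16.7 t 55.3 open 0.0251 F [ 0.7 -0.1 -1.1]
tool d [0.1087 0.1627 0.0063] per8 [0.01358 0.02034 0.00079] norm rows 4.7
```

>>> {"fn": "apply_moves", "kwargs": {"increments": [0.15,0.018,0.026,0,0,0,0,0.15,0.02,0.03,0,0,0,0,0.15,0.02,0.03,0,0,0,0,0.15,0.02,0.03,0,0,0,0,0.15,0.02,0.03,0,0,0,0,0.15,0.0105,0.016,0,0,0,0,0.15,0,0,0,0,0,0,0.15,0,0,0,0,0,0]}}

```text
t: 55.97
tool_pos: [0.6584, 0.0167, 0.136]
tool_rot: [[0.287, 0.958, -0.003], [0.958, -0.287, 0.0], [-0.001, -0.003, -1.0]]
wrist_force: [0.6, 0.5, -0.9]
opening: 0.0249
```

>>> {"fn": "apply_moves", "kwargs": {"increments": [0.15,0,0,0.016,0,0,0,0.15,0,0,0.016,0,0,0,0.15,0,0,0.008,0,0,0,0.15,0,0,0,0,0,0,0.15,0,0,0,0,0,0,0.15,0,0,0,0,0,0,0.15,0,0,0,0,0,0,0.15,0,0,0,0,0,0]}}

```text
t: 56.63
tool_pos: [0.659, 0.0161, 0.0992]
tool_rot: [[0.288, 0.958, 0.002], [0.958, -0.288, -0.0], [0.0, 0.002, -1.0]]
wrist_force: [0.6, 0.7, -0.8]
opening: 0.0246
```

```bash
python3 go.py .6582 .0155 .0475
```

```text
pos [0.659  0.0161 0.0992] psi -16.71 t 56.6 open 0.0246 F [ 0.6  0.7 -0.8]
tool d [-0.0008 -0.0007  0.0517] per8 [-1.10e-04 -9.00e-05  6.46e-03] norm rows 1.2
```

>>> {"fn": "apply_moves", "kwargs": {"increments": [0.15,-0.002,-0.001,0.014,0,0,0,0.15,0,0,0.014,0,0,0,0.15,0,0,0.014,0,0,0,0.15,0,0,0.0085,0,0,0,0.15,0,0,0,0,0,0,0.15,0,0,0,0,0,0,0.15,0,0,0,0,0,0,0.15,0,0,0,0,0,0]}}

```text
t: 57.3
tool_pos: [0.6576, 0.0146, 0.0485]
tool_rot: [[0.287, 0.958, 0.002], [0.958, -0.287, -0.0], [0.0, 0.002, -1.0]]
wrist_force: [0.9, -0.9, -0.4]
opening: 0.0252
```

>>> {"fn": "apply_moves", "kwargs": {"increments": [0.15,0,0,0.001,0,0,0,0.15,0,0,0,0,0,0,0.6,0,0,0,0,0,0,0.6,0,0,0,0,0,0,0.6,0,0,0,0,0,0,0.6,0,0,-0.03,0,0,0,0.6,0,0,-0.036,0,0,0,0.6,0,0,-0.03,0,0,0]}}

```text
t: 57.97
tool_pos: [0.6566, 0.0146, 0.1438]
tool_rot: [[0.287, 0.958, -0.001], [0.958, -0.287, -0.0], [-0.0, -0.001, -1.0]]
wrist_force: [1.0, -0.2, 0.2]
opening: 0.0511
```

```bash
python3 - <<'E'
from h import *
c=cam("scene");f=c["frame"]
cv2.imwrite("pics/s10.png",cv2.resize(f[225:425,120:430],None,fx=2.5,fy=2.5))
cw=cam("wrist");cv2.imwrite("pics/w10.png",cw["frame"])
def tm(p):
    x,y,w=p; return [box(x,y,w,-.08,.08,-.065,.065,0,.003),box(x,y,w,-.08,.08,-.065,-.062,0,.025),box(x,y,w,-.08,.08,.062,.065,0,.025),box(x,y,w,.077,.08,-.065,.065,0,.025),box(x,y,w,.0705,.0865,-.045,.045,.045,.075)]
for n in ("wrist","scene"):
    c=cam(n); s=silhouettes(n,"tray")[0]; print(s["p"],s["mask"].sum())
    m=np.maximum(s["mask"].astype(np.float32),0)
    # rail only via colour handled separately
    print(n,fit([(c,m)],tm,[.5925,.1774,-.093],[.006,.006,.05]))
E
python3 go.py .6707 .1701 .16
```

```text
0.92 20542
wrist (array([ 0.59159053,  0.1762524 , -0.09614503]), np.float64(0.6337931752204895))
0.94 1904
scene (array([ 0.59305767,  0.17699345, -0.09620992]), np.float64(0.6209514141082764))
pos [0.6561 0.0147 0.1414] psi -16.7 t 58.3 open 0.0507 F [-0.7 -0.5  0.6]
tool d [ 0.153  -0.0307 -0.0186] per8 [ 0.01913 -0.00384 -0.00233] norm rows 3.8
```

View pics/s10.png

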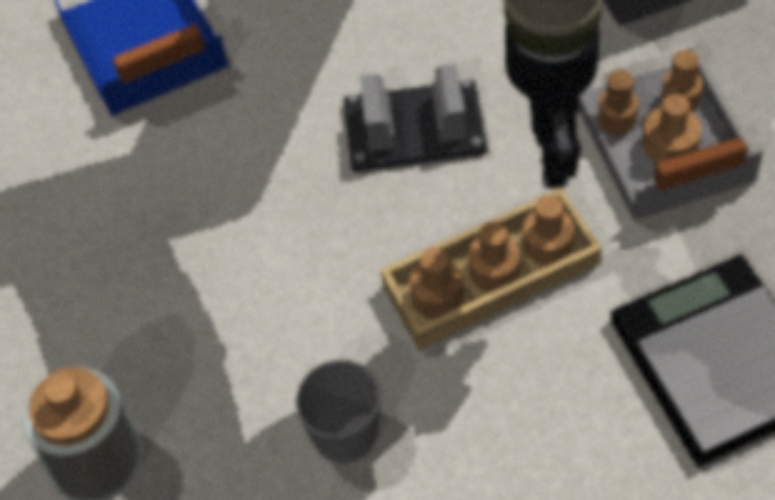

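View pics/w10.png

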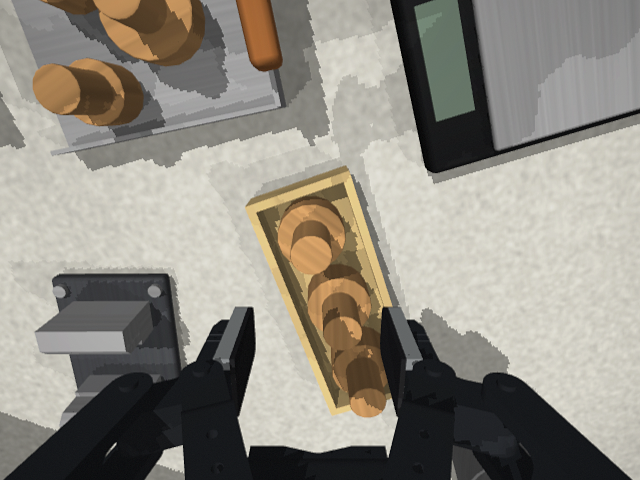

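>>> {"fn": "apply_moves", "kwargs": {"increments": [0.5,0.02,-0.004,-0.005,0,0,0,0.5,0.033,-0.007,-0.005,0,0,0,0.5,0.033,-0.007,-0.005,0,0,0,0.5,0.033,-0.007,-0.005,0,0,0,0.5,0.033,-0.006,0,0,0,0,0.5,0,0,0,0,0,-5.65,0.5,0,0,0,0,0,-5.65,0.5,0,0,0,0,0,0]}}

```text
t: 58.93
tool_pos: [0.6697, 0.1701, 0.1601]
tool_rot: [[0.09, 0.996, -0.004], [0.996, -0.09, -0.001], [-0.001, -0.004, -1.0]]
wrist_force: [-0.0, 0.0, -0.4]
opening: 0.0425
```

>>> {"fn": "apply_moves", "kwargs": {"increments": [0.5,0,0,0,0,0,0,0.5,0,0,0,0,0,0,0.5,0,0,0,0,0,0,0.5,0,0,0,0,0,0,0.5,0,0,0,0,0,0,0.5,0,0,0,0,0,0,0.5,0,0,0,0,0,0,0.5,0,0,0,0,0,0]}}

```text
t: 59.6
tool_pos: [0.6709, 0.169, 0.1626]
tool_rot: [[0.094, 0.996, 0.0], [0.996, -0.094, -0.0], [-0.0, 0.0, -1.0]]
wrist_force: [-0.1, 0.1, -0.3]
opening: 0.0427
```

```bash
python3 go.py .6705 .170 .041; python3 - <<'E'
from h import *
c=cam("wrist");f=c["frame"]
x,y,w=.592,.1768,-.095
for h in [box(x,y,w,-.08,.08,-.065,.065,0,.003),box(x,y,w,-.08,.08,.062,.065,0,.025),box(x,y,w,.0705,.0865,-.045,.045,.045,.075)]: cv2.polylines(f,[cv2.convexHull(proj(c,h).astype(np.float32)).astype(int)],True,(0,255,0),1)
cv2.imwrite("pics/w11.png",f)
E
```

```text
pos [0.6709 0.169  0.1626] psi -5.42 t 59.6 open 0.0427 F [-0.1  0.1 -0.3]
tool d [ 0.0009 -0.0006  0.1216] per8 [ 1.20e-04 -7.00e-05  1.52e-02] norm rows 2.9
```

View pics/w11.png

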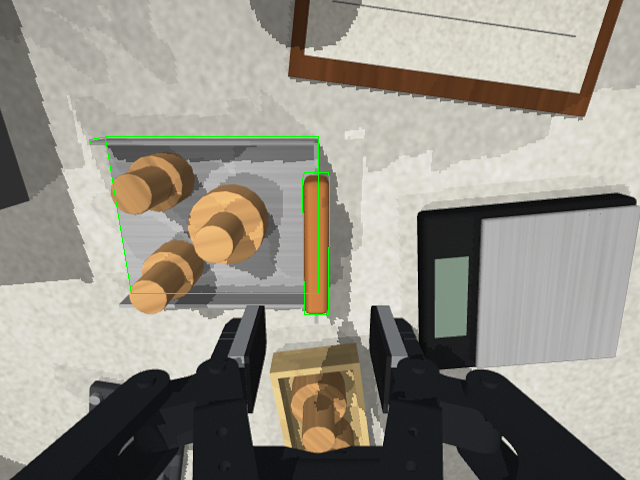

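>>> {"fn": "apply_moves", "kwargs": {"increments": [0.5,0.0009,-0.0005,0.02,0,0,0,0.5,0,0,0.03,0,0,0,0.5,0,0,0.03,0,0,0,0.5,0,0,0.025,0,0,0,0.5,0,0,0.014,0,0,0,0.5,0,0,0,0,0,0,0.5,0,0,0,0,0,0,0.5,0,0,0,0,0,0]}}

```text
t: 60.32
tool_pos: [0.6714, 0.1702, 0.0449]
tool_rot: [[0.094, 0.996, 0.002], [0.996, -0.094, 0.0], [0.0, 0.002, -1.0]]
wrist_force: [0.6, -0.6, -0.0]
opening: 0.0429
```

>>> {"fn": "apply_moves", "kwargs": {"increments": [0.05,0,0,0,0,0,0,0.05,0,0,0,0,0,0,0.05,0,0,0,0,0,0,0.05,0,0,0,0,0,0,0.05,0,0,0,0,0,0,0.05,0,0,0,0,0,0,0.05,0,0,0,0,0,0,0.05,0,0,0,0,0,0], "grip_force": 100}}

```text
t: 60.98
tool_pos: [0.6711, 0.1704, 0.0456]
tool_rot: [[0.094, 0.996, 0.002], [0.996, -0.094, 0.0], [0.001, 0.002, -1.0]]
wrist_force: [-2.8, 0.9, 6.0]
opening: 0.0146
```

>>> {"fn": "apply_moves", "kwargs": {"increments": [0.05,0,0,-0.004,0,0,0,0.05,0,0,-0.006,0,0,0,0.05,0,0,-0.01,0,0,0,0.05,0,0,-0.01,0,0,0,0.05,0,0,-0.01,0,0,0,0.05,0,0,-0.006,0,0,0,0.05,0,0,-0.004,0,0,0,0.05,0,0,0,0,0,0]}}

```text
t: 61.65
tool_pos: [0.6714, 0.1702, 0.0952]
tool_rot: [[0.094, 0.996, 0.002], [0.996, -0.094, 0.0], [0.0, 0.002, -1.0]]
wrist_force: [-0.0, 0.1, -4.8]
opening: 0.0145
```

```bash
python3 - <<'E'
from h import *
c=cam("scene");f=c["frame"]
cv2.imwrite("pics/s12.png",cv2.resize(f[100:340,280:580],None,fx=2.5,fy=2.5))
E
```

```text
(no output)
```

View pics/s12.png

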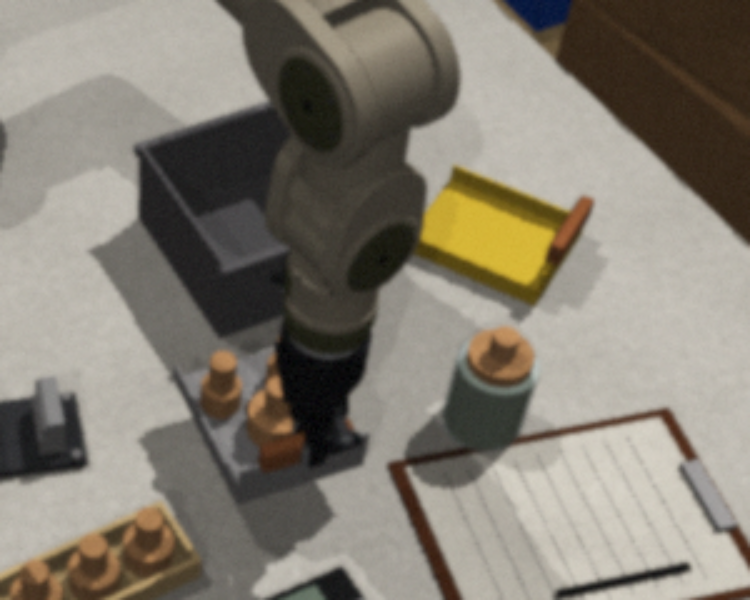

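>>> {"fn": "apply_moves", "kwargs": {"increments": [0.05,0,0,-0.008,0,0,0,0.05,0,0,-0.016,0,0,0,0.05,0,0,-0.024,0,0,0,0.05,0,0,-0.03,0,0,0,0.05,0,0,-0.03,0,0,0,0.05,0,0,-0.026,0,0,0,0.05,0,0,-0.02,0,0,0,0.05,0,0,-0.015,0,0,0]}}

```text
t: 62.37
tool_pos: [0.6707, 0.1701, 0.2653]
tool_rot: [[0.094, 0.996, 0.002], [0.996, -0.094, 0.0], [0.0, 0.002, -1.0]]
wrist_force: [0.2, 0.1, -4.9]
opening: 0.0143
```

>>> {"fn": "apply_moves", "kwargs": {"increments": [0.05,0.002,-0.004,-0.006,0,0,0,0.05,0.004,-0.008,0,0,0,0,0.05,0.006,-0.012,0,0,0,0,0.05,0.008,-0.016,0,0,0,0,0.05,0.008,-0.017,0,0,0,0,0.05,0.008,-0.017,0,0,0,0,0.05,0.008,-0.017,0,0,0,0,0.05,0.008,-0.017,0,0,0,0]}}

```text
t: 63.03
tool_pos: [0.5653, 0.2325, 0.2664]
tool_rot: [[0.094, 0.996, -0.003], [0.996, -0.094, -0.001], [-0.001, -0.003, -1.0]]
wrist_force: [0.3, 0.3, -4.6]
opening: 0.0146
```

>>> {"fn": "apply_moves", "kwargs": {"increments": [0.05,0.008,-0.017,0,0,0,0,0.05,0.008,-0.017,0,0,0,0,0.05,0.008,-0.017,0,0,0,0,0.05,0.008,-0.017,0,0,0,0,0.05,0.008,-0.016,0,0,0,0,0.05,0.006,-0.012,0,0,0,0,0.05,0.004,-0.008,0,0,0,0,0.05,0.002,-0.004,0,0,0,0]}}

```text
t: 63.7
tool_pos: [0.4634, 0.2945, 0.2678]
tool_rot: [[0.093, 0.996, -0.001], [0.996, -0.093, -0.001], [-0.001, -0.001, -1.0]]
wrist_force: [1.2, -0.6, -5.3]
opening: 0.0146
```

```bash
python3 go.py .46 .298 .27; python3 - <<'E'
from h import *
print(get_obs()["joint_positions"].round(1))
c=cam("scene");f=c["frame"]
cv2.imwrite("pics/s13.png",cv2.resize(f[20:340,220:620],None,fx=1.8,fy=1.8))
c=cam("wrist"); cv2.imwrite("pics/w13.png",c["frame"])
E
```

```text
pos [0.4634 0.2945 0.2678] psi -5.33 t 63.7 open 0.0146 F [ 1.2 -0.6 -5.3]
tool d [ 0.0032 -0.0037 -0.0022] per8 [ 0.0004  -0.00047 -0.00027] norm rows 0.1
[ 24.1  14.7   3.3  78.7  -0.  119.4]
```

View pics/s13.png

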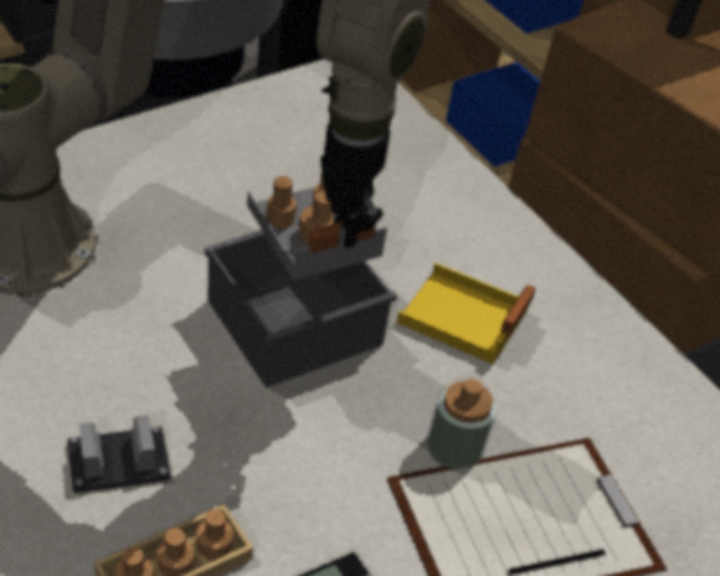

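View pics/w13.png

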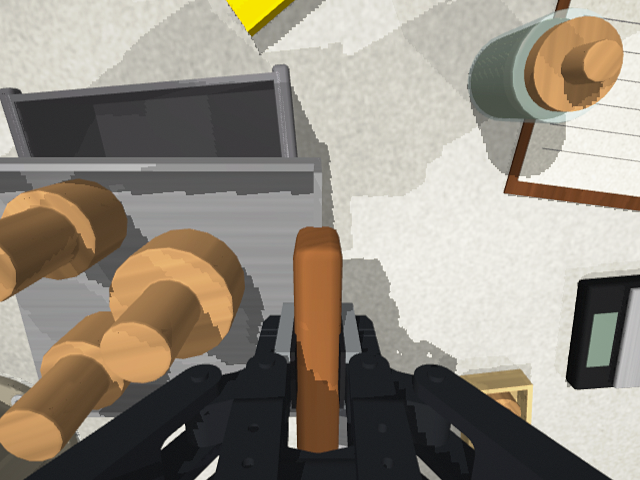

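>>> {"fn": "apply_moves", "kwargs": {"increments": [0.05,0.002,-0.002,0,-1.5,0,0,0.05,0,0,0,-2.5,0,0,0.05,0,0,0,-3,0,0,0.05,0,0,0,-3,0,0,0.05,0,0,0,-3,0,0,0.05,0,0,0,-3,0,0,0.05,0,0,0,-3,0,0,0.05,0,0,0,-3,0,0], "grip_force": 120}}

```text
t: 64.47
tool_pos: [0.4638, 0.2954, 0.2682]
tool_rot: [[0.095, 0.922, 0.374], [0.995, -0.088, -0.036], [-0.0, 0.376, -0.927]]
wrist_force: [0.5, 0.3, -5.6]
opening: 0.0145
```

```bash
cat > tp.py <<'E'
from h import *
import sys
o=get_obs(); R=o["tool_rot"]; g=o["tool_pos"]-R[:,2]*.0145
tx=R[:,1]; tz=-R[:,2]  # tray x, z
print("q",o["joint_positions"].round(1),"tilt",np.degrees(np.arccos(tz[2])).round(1),"spout",(g-tx*.1585-tz*.057).round(3),"grip",g.round(3),"F",o["wrist_force"].round(1),"t",round(o["t"],1))
c=cam("scene");cv2.imwrite(f"pics/{sys.argv[1]}.png",cv2.resize(c["frame"][20:340,220:620],None,fx=1.8,fy=1.8))
E
python3 tp.py s14
```

```text
q [ 31.2   1.  -16.7  54.3 -13.  124.6] tilt 22.1 spout [0.333 0.308 0.169] grip [0.458 0.296 0.282] F [ 0.5  0.3 -5.6] t 64.5
```

View pics/s14.png

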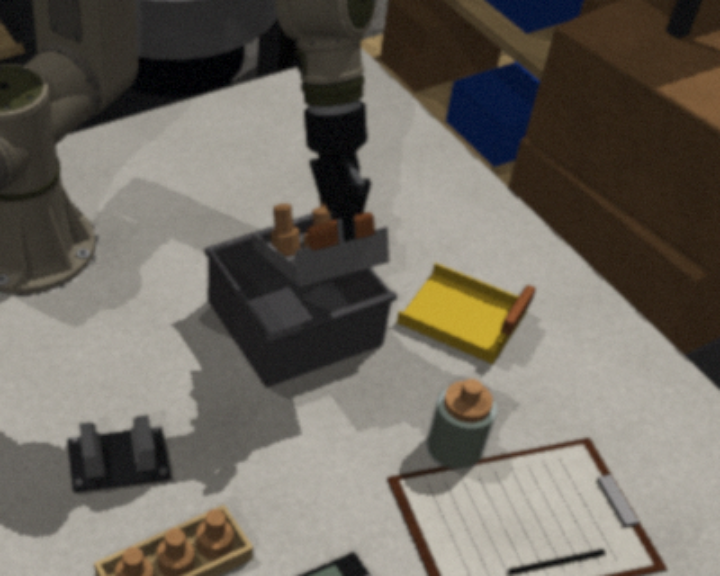

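>>> {"fn": "apply_moves", "kwargs": {"increments": [0.05,0,0,0,-2,0,0,0.05,0,0,0,-2,0,0,0.05,0,0,0,-2,0,0,0.05,0,0,0,-2,0,0,0.05,0,0,0,-2,0,0,0.05,0,0,0,-2,0,0,0.05,0,0,0,-2,0,0,0.05,0,0,0,-2,0,0]}}

```text
t: 65.18
tool_pos: [0.4636, 0.2956, 0.2678]
tool_rot: [[0.095, 0.785, 0.612], [0.995, -0.074, -0.059], [-0.001, 0.615, -0.789]]
wrist_force: [0.8, 0.3, -4.9]
opening: 0.0146
```

```bash
python3 tp.py s15
```

```text
q [ 37.3  -5.8 -30.7  35.2 -24.7 126. ] tilt 37.9 spout [0.365 0.305 0.137] grip [0.455 0.296 0.279] F [ 0.8  0.3 -4.9] t 65.2
```

View pics/s15.png

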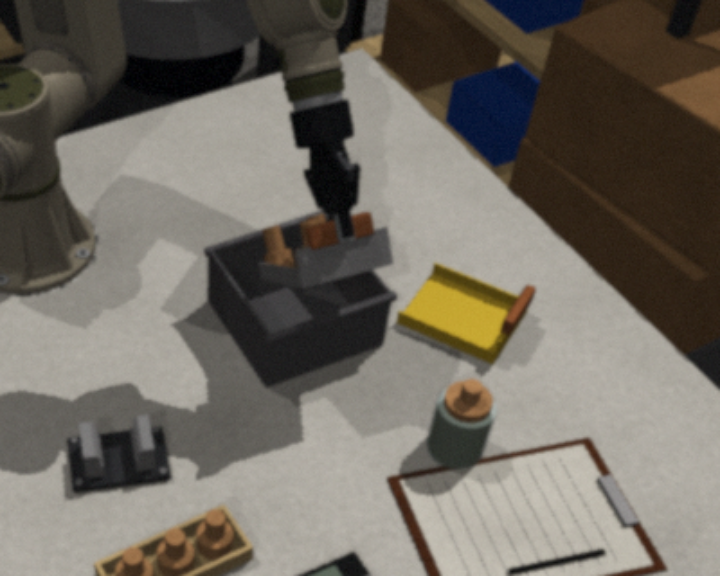

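>>> {"fn": "apply_moves", "kwargs": {"increments": [0.05,0,0,0,-2,0,0,0.05,0,0,0,-2,0,0,0.05,0,0,0,-2,0,0,0.05,0,0,0,-2,0,0,0.05,0,0,0,-2,0,0,0.05,0,0,0,-1,0,0,0.05,0,0,0,0,0,0,0.05,0,0,0,0,0,0]}}

```text
t: 65.9
tool_pos: [0.4636, 0.296, 0.2681]
tool_rot: [[0.094, 0.655, 0.75], [0.996, -0.061, -0.072], [-0.001, 0.753, -0.658]]
wrist_force: [-0.6, 0.2, -3.5]
opening: 0.0143
```

```bash
python3 tp.py s16; python3 -c "
from h import *
cv2.imwrite('pics/w16.png',cam('wrist')['frame'])"
```

```text
q [ 41.5  -8.2 -40.3  19.9 -33.4 125.1] tilt 48.9 spout [0.392 0.303 0.121] grip [0.453 0.297 0.278] F [-0.6  0.2 -3.5] t 65.9
```

View pics/s16.png

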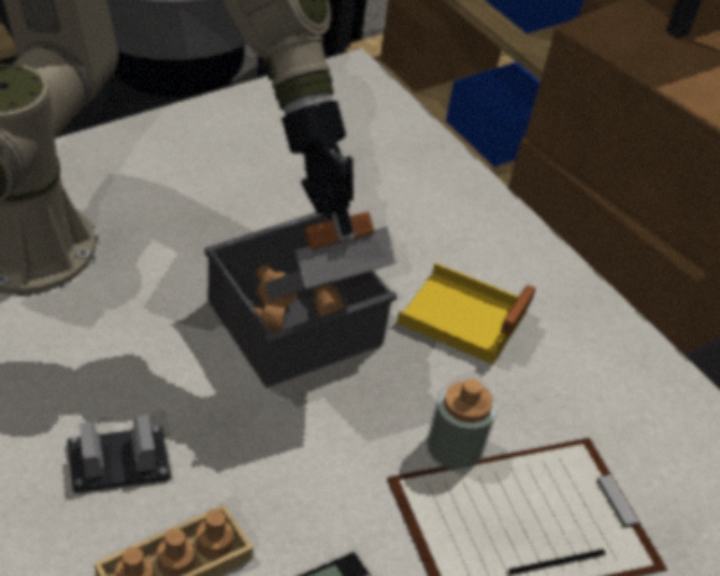

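View pics/w16.png

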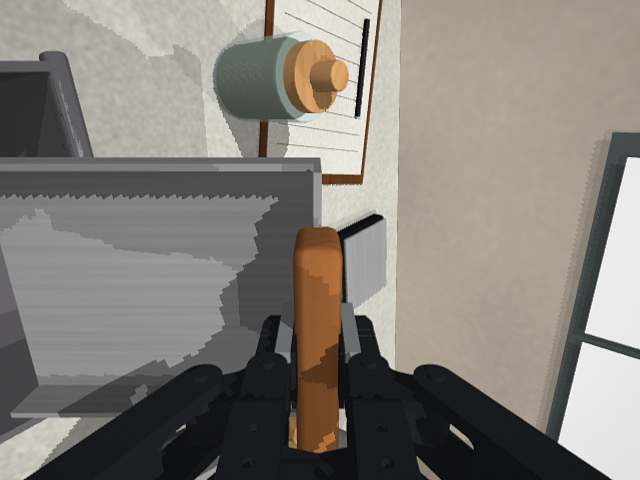

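>>> {"fn": "apply_moves", "kwargs": {"increments": [0.05,0,0,0,0,0,0,0.05,0,0,0,0,0,0,0.05,0,0,0,0,0,0,0.05,0,0,0,0,0,0,0.05,0,0,0,0,0,0,0.05,0,0,0,0,0,0,0.05,0,0,0,0,0,0,0.05,0,0,0,0,0,0]}}

```text
t: 66.67
tool_pos: [0.4634, 0.2962, 0.2685]
tool_rot: [[0.094, 0.653, 0.751], [0.996, -0.062, -0.071], [-0.0, 0.755, -0.656]]
wrist_force: [0.1, -0.6, -3.8]
opening: 0.0139
```

```bash
python3 tp.py s17
```

```text
q [ 41.5  -8.3 -40.4  19.8 -33.5 125.1] tilt 49.0 spout [0.392 0.303 0.121] grip [0.452 0.297 0.278] F [ 0.1 -0.6 -3.8] t 66.7
```

View pics/s17.png

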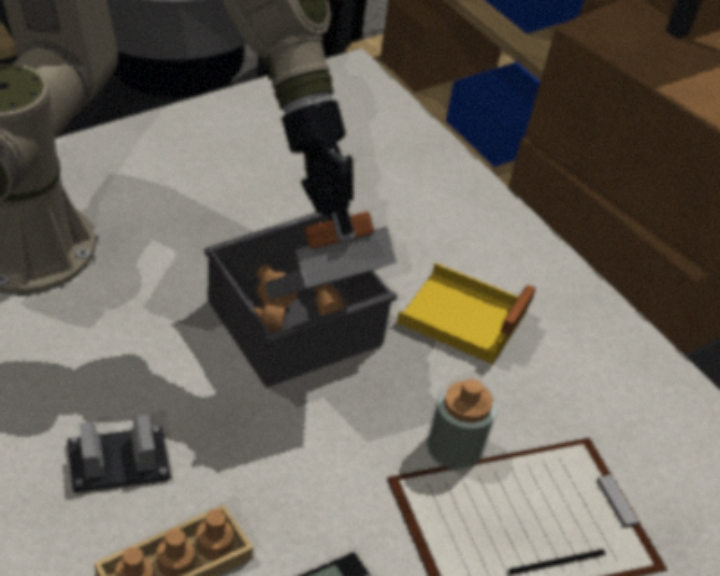

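>>> {"fn": "apply_moves", "kwargs": {"increments": [0.05,0,0,0,4,0,0,0.05,0,0,0,5,0,0,0.05,0,0,0,5,0,0,0.05,0,0,0,5,0,0,0.05,0,0,0,5,0,0,0.05,0,0,0,5,0,0,0.05,0,0,0,5,0,0,0.05,0,0,0,5,0,0]}}

```text
t: 67.38
tool_pos: [0.4642, 0.2964, 0.2697]
tool_rot: [[0.094, 0.981, 0.172], [0.996, -0.093, -0.015], [0.001, 0.172, -0.985]]
wrist_force: [0.6, 0.3, -3.8]
opening: 0.0141
```

>>> {"fn": "apply_moves", "kwargs": {"increments": [0.05,0,0,0,5,0,0,0.05,0,0,0,5,0,0,0.05,0,0,0,0,0,0,0.05,0,0,0,0,0,0,0.05,0,0,0,0,0,0,0.05,0,0,0,0,0,0,0.05,0,0,0,0,0,0,0.05,0,0,0,0,0,0]}}

```text
t: 68.05
tool_pos: [0.4627, 0.2964, 0.2693]
tool_rot: [[0.093, 0.996, 0.002], [0.996, -0.093, 0.0], [0.001, 0.002, -1.0]]
wrist_force: [0.1, -0.7, -2.6]
opening: 0.0143
```

```bash
python3 tp.py s18; python3 go.py .671 .170 .27
```

```text
q [ 24.3  14.6   3.3  78.7  -0.  119.6] tilt 0.1 spout [0.305 0.311 0.226] grip [0.463 0.296 0.284] F [ 0.1 -0.7 -2.6] t 68.0
pos [0.4628 0.2964 0.2692] psi -5.35 t 68.1 open 0.0143 F [ 0.2  0.8 -2.9]
tool d [-0.1064  0.2191 -0.0005] per8 [-1.330e-02  2.739e-02 -6.000e-05] norm rows 5.8
```

View pics/s18.png

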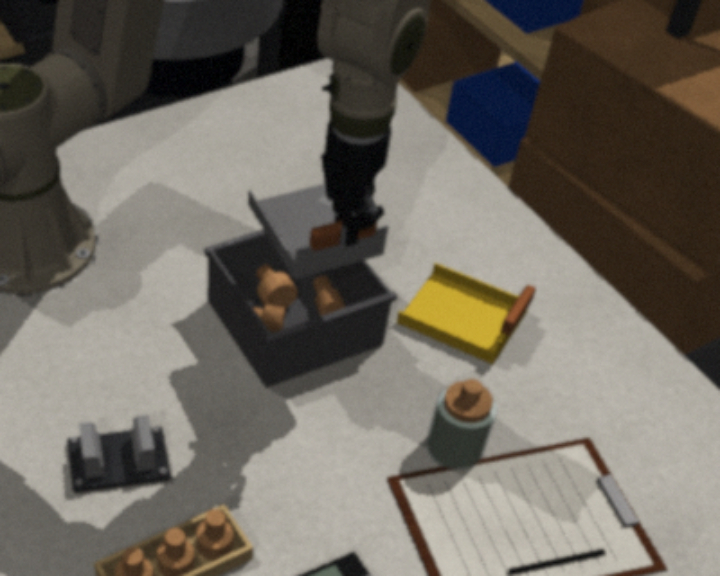

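>>> {"fn": "apply_moves", "kwargs": {"increments": [0.05,-0.008,0.016,0,0,0,0,0.05,-0.014,0.029,0,0,0,0,0.05,-0.015,0.031,0,0,0,0,0.05,-0.015,0.031,0,0,0,0,0.05,-0.015,0.031,0,0,0,0,0.05,-0.015,0.031,0,0,0,0,0.05,-0.015,0.031,0,0,0,0,0.05,-0.0094,0.019,0,0,0,0]}}

```text
t: 68.77
tool_pos: [0.6739, 0.1675, 0.2682]
tool_rot: [[0.096, 0.995, 0.002], [0.995, -0.096, -0.001], [-0.001, 0.002, -1.0]]
wrist_force: [0.4, 1.3, -3.9]
opening: 0.0142
```

>>> {"fn": "apply_moves", "kwargs": {"increments": [0.05,0,0,0,0,0,0,0.05,0,0,0.015,0,0,0,0.05,0,0,0.03,0,0,0,0.05,0,0,0.035,0,0,0,0.05,0,0,0.035,0,0,0,0.05,0,0,0.03,0,0,0,0.05,0,0,0.02,0,0,0,0.05,0,0,0,0,0,0]}}

```text
t: 69.43
tool_pos: [0.667, 0.1697, 0.0978]
tool_rot: [[0.093, 0.996, -0.01], [0.996, -0.093, -0.001], [-0.002, -0.009, -1.0]]
wrist_force: [-1.3, -0.5, -4.7]
opening: 0.0141
```

```bash
python3 go.py .671 .170 .046
```

```text
pos [0.667  0.1697 0.0978] psi -5.36 t 69.4 open 0.0141 F [-1.3 -0.5 -4.7]
tool d [0.0008 0.0045 0.0518] per8 [0.0001  0.00056 0.00647] norm rows 1.2
```

>>> {"fn": "apply_moves", "kwargs": {"increments": [0.05,0,0,0,0,0,0,0.05,0,0,0.012,0,0,0,0.05,0,0,0.016,0,0,0,0.05,0,0,0.012,0,0,0,0.05,0,0,0.006,0,0,0,0.05,0,0,0,0,0,0,0.05,0,0,0,0,0,0,0.05,0,0,0,0,0,0]}}

```text
t: 70.1
tool_pos: [0.6722, 0.1697, 0.0588]
tool_rot: [[0.094, 0.996, 0.002], [0.996, -0.094, 0.0], [0.0, 0.002, -1.0]]
wrist_force: [0.9, 0.3, -2.8]
opening: 0.014
```

>>> {"fn": "apply_moves", "kwargs": {"increments": [0.05,0,0,0.004,0,0,0,0.05,0,0,0.004,0,0,0,0.05,0,0,0.002,0,0,0,0.05,0,0,0.001,0,0,0,0.05,0,0,0,0,0,0,0.05,0,0,0,0,0,0,0.05,0,0,0,0,0,0,0.05,0,0,0,0,0,0]}}

```text
t: 70.77
tool_pos: [0.6715, 0.1696, 0.0466]
tool_rot: [[0.094, 0.996, 0.0], [0.996, -0.094, -0.0], [-0.0, 0.0, -1.0]]
wrist_force: [-0.3, 0.0, -4.1]
opening: 0.014
```

>>> {"fn": "apply_moves", "kwargs": {"increments": [0.05,0,0,0.001,0,0,0,0.05,0,0,0.0005,0,0,0,0.05,0,0,0.0005,0,0,0,0.05,0,0,0,0,0,0,0.05,0,0,0,0,0,0,0.05,0,0,0,0,0,0,0.05,0,0,0,0,0,0,0.05,0,0,0,0,0,0]}}

```text
t: 71.43
tool_pos: [0.6718, 0.1696, 0.0457]
tool_rot: [[0.094, 0.996, 0.001], [0.996, -0.094, -0.0], [0.0, 0.001, -1.0]]
wrist_force: [-3.0, -1.2, 5.6]
opening: 0.0144
```

>>> {"fn": "apply_moves", "kwargs": {"increments": [0.45,0,0,0,0,0,0,0.45,0,0,0,0,0,0,0.45,0,0,0,0,0,0,0.45,0,0,0,0,0,0,0.45,0,0,0,0,0,0,0.45,0,0,-0.01,0,0,0,0.45,0,0,-0.02,0,0,0,0.45,0,0,-0.03,0,0,0], "grip_force": 30}}

```text
t: 72.1
tool_pos: [0.6693, 0.1693, 0.1025]
tool_rot: [[0.094, 0.996, -0.006], [0.996, -0.094, -0.001], [-0.001, -0.006, -1.0]]
wrist_force: [0.3, 0.1, -0.1]
opening: 0.0383
```

>>> {"fn": "apply_moves", "kwargs": {"increments": [0.45,0,0,-0.035,0,0,0,0.45,0,0,-0.035,0,0,0,0.45,0,0,-0.035,0,0,0,0.45,0,0,-0.035,0,0,0,0.45,-0.02,-0.035,0,0,0,0,0.45,-0.02,-0.035,0,0,0,0,0.45,-0.02,-0.035,0,0,0,0,0.45,-0.02,-0.035,0,0,0,0]}}

```text
t: 72.77
tool_pos: [0.5233, 0.1027, 0.2452]
tool_rot: [[0.094, 0.996, 0.001], [0.996, -0.094, -0.0], [0.0, 0.001, -1.0]]
wrist_force: [-0.5, -1.0, 1.2]
opening: 0.0383
```

>>> {"fn": "apply_moves", "kwargs": {"increments": [0.45,-0.02,-0.03,0,0,0,0,0.45,-0.02,-0.03,0,0,0,0,0.45,0,0,0,0,0,0,0.45,0,0,0,0,0,0,0.45,0,0,0,0,0,0,0.45,0,0,0,0,0,0,0.45,0,0,0,0,0,0,0.45,0,0,0,0,0,0]}}

```text
t: 73.43
tool_pos: [0.462, 0.0693, 0.2444]
tool_rot: [[0.093, 0.996, -0.0], [0.996, -0.093, -0.0], [-0.0, -0.0, -1.0]]
wrist_force: [-0.7, 0.0, 0.6]
opening: 0.0385
```

```bash
python3 - <<'E'
from h import *
c=cam("scene");cv2.imwrite("pics/s20.png",c["frame"])
def tm(p):
    x,y,w=p; return [box(x,y,w,-.08,.08,-.065,.065,0,.003),box(x,y,w,-.08,.08,-.065,-.062,0,.025),box(x,y,w,-.08,.08,.062,.065,0,.025),box(x,y,w,.077,.08,-.065,.065,0,.025),box(x,y,w,.0705,.0865,-.045,.045,.045,.075)]
s=silhouettes("scene","tray")[0]; print(fit([(c,s["mask"].astype(np.float32))],tm,[.592,.177,-.094],[.006,.006,.05]))
for p in [(.663,-.101),(.661,-.0425),(.658,.0155)]: locate(*p,.006,("scene",))
for n in ["jar_1","cup"]: print(n,[(round(float(q["p"]),2),[round(float(v)) for v in q["point"]]) for q in silhouettes("scene",n)])
c=cam("top");cv2.imwrite("pics/t20.png",c["frame"]); c=cam("wrist");cv2.imwrite("pics/w20.png",c["frame"])
print(get_obs()["t"],get_obs()["tool_pos"])
E
```

```text
(array([ 0.59488933,  0.17640383, -0.08934388]), np.float64(0.9639872908592224))
scene area 1472 [659.9 -98.6  52. ] iou 0.317
scene area 1475 [652.2  -9.7 101.5] iou 0.442
scene area 1496 [655.1  18.2  52.3] iou 0.309
jar_1 [(0.84, [478, 260]), (0.56, [153, 399])]
cup [(0.9, [258, 390]), (0.49, [154, 398]), (0.37, [386, 281])]
73.8833 [0.46101891 0.06898102 0.2444415 ]
```

View pics/s20.png

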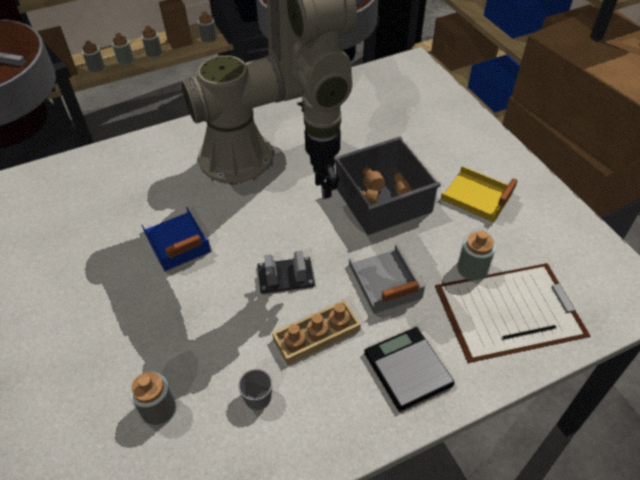

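View pics/t20.png

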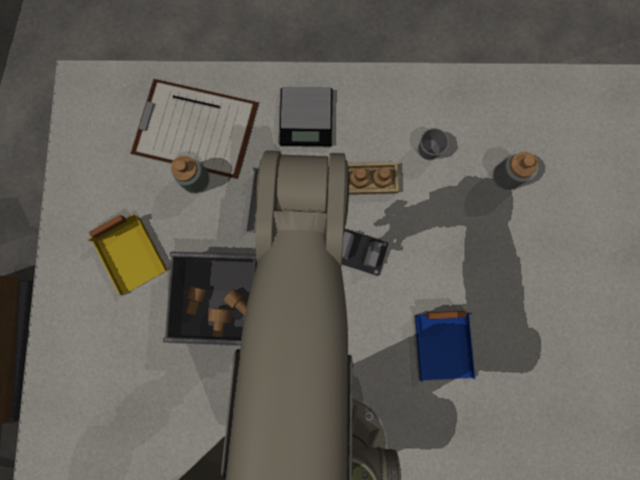

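```bash
python3 -c "
from bench import *
print(finish_job())"
```

```text
the job is handed in; nothing more can be done
None
```

I sorted all six stoppers and handed the job in at about 74 s of the 210 s allowed; the hand-in gives no verdict.

**Gauging:**
- Three stoppers stopped on the no-go step, with 4–7 N of contact. They are good and stand in the crate.
- One would not enter and stopped in the flare, at about 5 N.
- Two passed the step with no contact. I lowered them well past it, to about 22 mm above the bench, but not down to the foot.

**Rejects:** I set all three on the steel tray and tipped it about 49° over the bin. They slid off, and the empty tray is back at its place on the bench.

**Last checks:**
- The final scene picture shows three stoppers upright in the crate, three in the bin, and nothing in the gauge.
- The tray lies flat: a flat-tray model matched its outline at 0.96 overlap.
- The jars and cup are where they were at the start, and the arm is clear of everything.
- The final automatic fit of the crate stoppers failed, because the colour mask merged them with the wood. I relied on the picture and on a fit taken right after placing for the first two. I confirmed the third by eye only.

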